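Dock a lamp battery pack in the charger's slotted plate

TASK

Put the orange battery pack on charge: slide it sideways, upright, into the slot of the green plate with its black flange under the plate, and press it against the sprung black stop until the brass latch in the deck pops up behind the flange and locks it in; then let go. Push gently, feeling your way and never forcing the pack against the charger, and leave the knob, tag, clip and lens as they are.

Things in the scene. Friction and masses are not known exactly. Their poses are not given: they have to be found in the camera images.
- pack: Orange upright battery pack, round about its own z. Origin: centre of its underside, z up. Black flange at the foot 54 mm diameter, 5 mm thick (0 to 5 mm up); above it an orange barrel 36 mm diameter up to 86 mm; brass contact 14 mm diameter on top up to 90 mm. Mass 0.15 to 0.31 kg. Starts standing on the shelf surface (z = 0).
- charger: Fixed steel charger on the shelf, turned up to 0.35 rad. Origin at shelf level (z = 0) under the slot's centre line; +x is the way the pack slides in, z up. Deck top at 12 mm, x -130 to +115, y -60 to +60 mm; its bare front is the apron. Green plate above the deck: x -59 to +110 mm. Control box on the +y side: y 61 to 186, x -80 to +75 mm, top at 60 mm.
- slot_mouth (a point): Middle of the slot's mouth at deck height; axes as the charger's. Plate underside 9 mm above it, plate top 13 mm above (gap 9 mm for the 5 mm flange). Slot 39 mm wide, straight along charger x, its mouth flared on both sides over the first 13 mm. Walls under the plate stand 37 mm either side of the centre line.
- home_mid (a point): Point on the deck, 84 mm in from slot_mouth: mean place of the pack axis when locked. An aluminium carriage on the plate (top 26 mm above the deck) carries stop and latch. It is clamped at an unmeasured place that differs each time: the locked pack lies up to 13 mm either way of this point along x.
- latch (a joint): Brass ramp latch on the slot's centre line, rising 4 mm from the deck: 0 = up, grows (m) as the flange slides over it and holds it down (up to about 0.004). It pops back up (under 0.002) behind the flange when the pack has pressed the stop in 2.6 mm, which takes about 13 to 17 N of push, and then holds the pack. Sprung lightly, 1 to 2 N.
- buffer (a joint): Sprung black stop on the carriage, at flange height (1 to 6 mm above the deck): 0 = free, grows (m) as the flange presses it in along charger x, 1 mm per 5 N; the pack locks at 0.0026. Over 0.004 (20 N) is forcing it.
- knob: Large black control knob, 56 mm across, on the control box at charger x = -2.5, y = 123.5 mm; rises to about 100 mm above the shelf. Leave it alone.
- tag: Brass tally tag lying flat, 30 x 42 x 4 mm, origin at centre of its underside. Bystander.
- clip: Aluminium lamp clip, 24 x 60 x 26 mm, origin at centre of its underside. Bystander.
- lens: Frosted round lens lying flat, 61 mm diameter, 13 mm high, origin at centre of its underside. Bystander.
Mind the look-alikes: they are no part of the job. There is more than one size of the pack; the job needs the middle-sized.

How it is judged:
By the outcome, as a careful person would: the job done as asked, in the order asked, and still so for the second after the job is handed in, with the robot touching nothing.
It also fails if it takes over 54 s, if anything falls off the work surface, if the arm or the gripper's body presses on something with over 40 N, if the wrist force passes 120 N, or if a joint passes its speed limit or range.

ROBOT

A 6-joint arm with a two-finger parallel gripper is mounted at the origin on the work surface. World frame = base frame: x ahead of the robot, y to its left, z up, the work surface at z = 0. Lengths are in m, angles in rad, forces in N, time in s.
With the tool pointing down it reaches from about 0.425 to 0.95 m from the base axis. Payload 3.5 kg.
Tool frame: the origin (TCP) lies midway between the tips of the shut fingers; the grasp point (between the pads) lies grasp_offset behind it (grasp_offset is the distance from the TCP to the grasp point, in m); z points along the fingers, y is the direction in which the jaws open and shut (so a half turn about z gives the same grasp; the last joint's range is limited). The gripper opens to 85 mm and grips with 20 to 120 N. Pads are 22 mm wide; open, the fingers measure 114 mm over their backs; the gripper's body (76 mm by 85 mm) begins 54 mm behind the grasp point. The pads swing forward as they close: fully open they stand 13 mm farther back than shut.
Start: joints at [-1.369, 0.286, 1.577, -0, 1.279, -0.15], TCP at [0.233, -0.634, 0.231] pointing down, gripper open.
Joint ranges: [-2.77, 2.77], [-0.9, 2.22], [0.21, 2.48], [-1.53, 4.67], [0.24, 2.81], [-2.84, 2.84]. Speed limits (rad/s): [2.79, 2.79, 3.14, 3.14, 3.14, 3.14].

INTERFACE

Orientations are given as a unit quaternion [x, y, z, w].
In Python, from plant import * gives the robot as it stands.
- The arm moves only by the tool jog_arm, never from a script. Its argument "targets" is text: rows parted by semicolons, each of 7 numbers parted by spaces: the shift along the world's x, y, z in mm, then the turn, a rotation vector about the world's x, y, z in degrees, then the gripper's target within -1 to 1 (fully open at 1, half-way at 0, shut at -1). A call has 1 to 10 rows; each row shifts and turns the pose as measured when the row begins; what a row does not reach is not made up. A row lasts 1/12 s, in which the tool goes at most 41.7 mm and 7.16 degrees, less where a joint would pass 70% of its speed; a pose out of reach is approached as far as the arm can. A call with a gripper value outside its range is refused whole. The fingers move at their own pace and stop on an object; "force" is the grip in N (left out, the last holds). Time passes only in rows, so rows that do not move let the fingers close. It gives the time, the measured TCP pose, the force and the opening at its end, in the units of the state.
- get_state(): the state, without advancing time (a new reading comes with each control period).
- read_camera(name): name is "side" or "top" or "wrist"; returns a dict with "pixels" (384x512x3 uint8, blue, green, red), "mtx" (3x3 intrinsics, pixels), "world_from_camera" (4x4, takes a point from camera to world coordinates). Camera axes: x right, y up, looking along -z (the intrinsics and any distortion apply to the point x, -y, -z); pixel columns grow to the right and rows downward; lengths in m; the calibration is good to about 2 mm. A picture is of the moment at which its call begins. There is no depth.
- sign_off(): hands the job in, once; it reports no verdict.
Trained networks look in a picture, given as the dict that the camera call returned (one of the last four; its "shot" number tells which), for a name from the list of things; names that differ only in an ending like _2 or _b are one class to them, and where a whole thing is asked for, a point or a joint stands for the part that bears it (a point fixed in the world has none). Each returns a list of dicts, best first, with "p" (0 to 1); they miss things now and then, are a little off and sometimes report something else, mostly with a low value. They report only what shows in the picture. A call takes as long as a camera call. They do not tell look-alikes from the thing itself.
- spot_in(target, picture): "uv" ([column, row] in pixels, amid what is visible of it).
- silhouettes(target, picture): "mask" (384x512 bool, what is visible of it) and "uv" ([column, row] in pixels, amid what is visible of it).
- mark_of(target, picture): "uv" ([column, row] in pixels: a listed point, or the origin of a listed thing).
The state is a dict: "time": time; "qpos": joint angles; "dq": joint speeds; "joint_efforts": joint torques, N m; "eef_pos": TCP position; "tcp_rot": TCP orientation; "contact_force": force on the tool from outside, world axes, zero at the start; "wrist_torque": the same for the moment, N m; "opening": opening from 0.0 (shut) to 1.0 (fully open).
Only numpy, scipy, OpenCV 4.12 (cv2) and the standard library are available. Lean on these libraries where they do the work, as an engineer would, in place of code of your own. Each camera call takes 0.05 s, during which the arm holds its last target.

## Working session

There is one attempt and no reset: what is moved stays moved. The work goes in short steps, Python scripts to look and compute and a tool call to move; the robot and the scene stay as the last step left them, time stands still between calls to the robot, and variables do not carry over. Pictures are saved under pics/ and viewed, and the job is handed in when it is done.

Besides the shell and the picture viewer there is one more tool, called after "Emit:" by a JSON object that holds its "fn" and its "kwargs", one argument or row to a line. jog_arm: Moves the arm, as the interface text tells. Its arguments: {"type":"object","properties":{"targets":{"type":"string"},"force":{"type":"number"}},"required":["targets"]}

```bash
ls; mkdir -p pics; cat > h.py <<'E'
from plant import *
import numpy as np, cv2
def ray(pic,uv):
    K=np.array(pic["mtx"]);T=np.array(pic["world_from_camera"])
    d=np.linalg.inv(K)@np.array([uv[0],uv[1],1.0]);d=np.array([d[0],-d[1],-d[2]])
    return T[:3,3],T[:3,:3]@d
def at_z(pic,uv,z):
    o,d=ray(pic,uv);return o+d*(z-o[2])/d[2]
def proj(pic,P):
    K=np.array(pic["mtx"]);T=np.array(pic["world_from_camera"])
    p=T[:3,:3].T@(np.array(P)-T[:3,3]);q=K@np.array([p[0],-p[1],-p[2]]);return q[:2]/q[2]
E
python3 - <<'E'
from h import *
print(get_state())
for n in ("top","side"):
    p=read_camera(n); cv2.imwrite(f"pics/{n}0.png",p["pixels"]); print(n,p.keys(),np.round(p["mtx"],1).tolist(),np.round(p["world_from_camera"],3).tolist())
    for t in ("pack","charger","knob","tag","clip","lens","latch","buffer"):
        print(t,[(round(d["p"],2),np.round(d["uv"]).tolist()) for d in spot_in(t,p)][:4])
    for t in ("pack","charger","slot_mouth","home_mid"):
        r=mark_of(t,p)
        print("mark",t,[(round(d["p"],2),np.round(d["uv"],1).tolist()) for d in r][:4],[np.round(at_z(p,d["uv"],0.0 if t in("pack","charger") else .012),3).tolist() for d in r][:4])
E
```

```text
pics
{'time': 0.0, 'qpos': array([-1.36899369e+00,  2.87191843e-01,  1.57820096e+00,  4.25355398e-07,
        1.27858444e+00, -1.49997038e-01]), 'dq': array([-0.0003    , -0.00065205,  0.00128562, -0.00010284,  0.00146654,
       -0.00050866]), 'joint_efforts': array([-1.54594305e-03, -4.05988920e+01, -2.92625982e+01, -1.88428730e-04,
        5.87832343e-03,  4.68663700e-06]), 'eef_pos': array([ 0.232492  , -0.63299052,  0.22991675]), 'tcp_rot': array([ 9.84568782e-01,  1.74993977e-01, -3.06768025e-05, -1.19190020e-03]), 'contact_force': array([-0.36784587, -0.05108667, -0.69657489]), 'wrist_torque': array([-0.04451262, -0.00144   ,  0.01015053]), 'opening': 0.9994356272937049}
top dict_keys(['pixels', 'mtx', 'world_from_camera', 'shot']) [[349.6, 0.0, 249.3], [0.0, 349.6, 196.1], [0.0, 0.0, 1.0]] [[0.023, 0.984, -0.176, 0.483], [-1.0, 0.021, -0.014, -0.078], [-0.01, 0.177, 0.984, 0.784], [0.0, 0.0, 0.0, 1.0]]
pack [(0.9, [343.0, 226.0]), (0.58, [400.0, 231.0]), (0.56, [187.0, 221.0])]
charger [(0.63, [187.0, 215.0])]
knob [(0.56, [147.0, 201.0])]
tag [(0.77, [278.0, 166.0])]
clip [(
[... 648 characters left out ...]
, -0.543], [-0.019, 0.754, 0.657, 0.538], [0.0, 0.0, 0.0, 1.0]]
pack [(0.87, [250.0, 269.0]), (0.79, [314.0, 355.0]), (0.55, [278.0, 304.0])]
charger [(0.82, [216.0, 189.0])]
knob [(0.76, [211.0, 140.0])]
tag []
clip [(0.96, [332.0, 255.0])]
lens [(0.78, [362.0, 319.0]), (0.44, [214.0, 188.0])]
latch []
buffer []
mark pack [(0.97, [248.2, 275.9]), (0.96, [276.9, 315.2]), (0.61, [310.2, 380.9])] [[0.543, -0.187, 0.0], [0.555, -0.277, 0.0], [0.551, -0.387, 0.0]]
mark charger [(0.96, [217.4, 200.4])] [[0.562, 0.027, 0.0]]
mark slot_mouth [(0.59, [191.4, 198.1])] [[0.509, 0.046, 0.012]]
mark home_mid [(0.84, [231.1, 194.8]), (0.48, [363.2, 318.3])] [[0.593, 0.019, 0.012], [0.673, -0.345, 0.012]]
```

```bash
python3 - <<'E'
import cv2,numpy as np
a=cv2.imread("pics/top0.png");b=cv2.imread("pics/side0.png")
cv2.imwrite("pics/top0b.png",cv2.resize(a[140:280,110:430],None,fx=2.5,fy=2.5,interpolation=cv2.INTER_CUBIC))
cv2.imwrite("pics/side0b.png",cv2.resize(b[110:384,130:400],None,fx=2.15,fy=2.15,interpolation=cv2.INTER_CUBIC))
E
```

```text
(no output)
```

View pics/top0b.png

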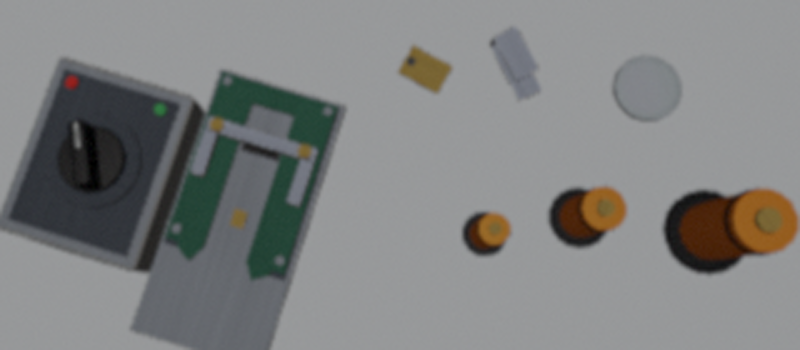

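View pics/side0b.png

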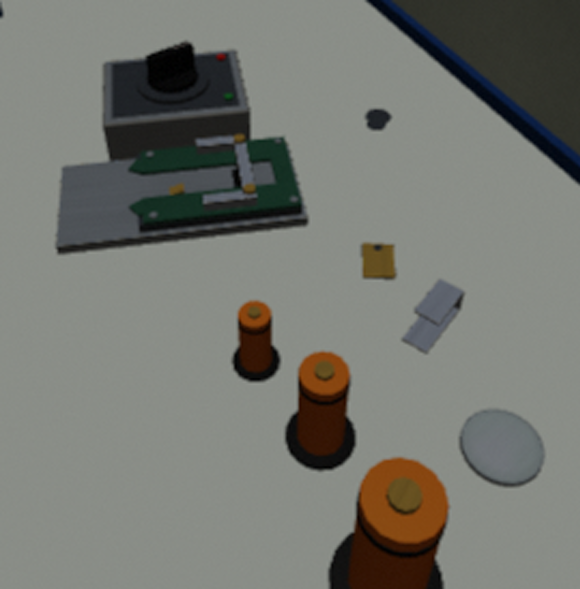

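```bash
python3 - <<'E'
from h import *
import plant
print([n for n in dir(plant) if not n.startswith('__')], getattr(plant,'grasp_offset',None))
p=read_camera("wrist"); print(np.round(p["mtx"],1).tolist(),np.round(p["world_from_camera"],3).tolist())
ps={n:read_camera(n) for n in("top","side")}
for n,p in ps.items():
    for d in silhouettes("pack",p)[:4]:
        m=d["mask"];v,u=np.nonzero(m);print(n,round(d["p"],2),d["uv"],u.min(),u.max(),v.min(),v.max())
# project middle-pack model at (0.554,-0.277)
    for z,r in((0,.027),(.086,.018),(.09,.007)):
        q=np.array([proj(p,(.554+r*np.cos(t),-.277+r*np.sin(t),z)) for t in np.linspace(0,6.28,30)]);print(z,q.min(0).round(1),q.max(0).round(1))
p=ps["top"];big=cv2.resize(p["pixels"],None,fx=4,fy=4,interpolation=cv2.INTER_CUBIC)
th=-.34;o=np.array([.558,.024])
def C(x,y,z): 
    c,s=np.cos(th),np.sin(th);return (o[0]+c*x-s*y,o[1]+s*x+c*y,z)
for poly in ([(-.130,-.06,.012),(.115,-.06,.012),(.115,.06,.012),(-.130,.06,.012)],[(-.08,.061,.06),(.075,.061,.06),(.075,.186,.06),(-.08,.186,.06)],[(-.059,-.0195,.025),(.1,-.0195,.025)],[(-.059,.0195,.025),(.1,.0195,.025)]):
    q=np.array([(proj(p,C(*c))+.5)*4-.5 for c in poly]).astype(np.int32);cv2.polylines(big,[q],True,(0,0,255),1)
cv2.imwrite("pics/ov.png",big[580:1160,420:1060])
E
```

```text
['Unreachable', 'get_state', 'grasp_offset', 'mark_of', 'read_camera', 'sign_off', 'silhouettes', 'spot_in'] 0.0187
[[275.4, 0.0, 258.2], [0.0, 275.4, 192.8], [0.0, 0.0, 1.0]] [[0.345, 0.9, 0.265, 0.301], [-0.938, 0.332, 0.097, -0.609], [-0.001, -0.282, 0.959, 0.374], [0.0, 0.0, 0.0, 1.0]]
top 0.96 [341.5, 227.0] 330 360 215 238
top 0.79 [400.6, 228.2] 376 429 215 249
top 0.63 [306.3, 233.7] 294 314 224 243
top 0.56 [369.3, 173.9] 354 383 163 188
0 [330.3 216.9] [354.5 241.1]
0.086 [344.2 216.3] [362.3 234.4]
0.09 [350.3 221.6] [357.4 228.7]
side 0.84 [279.8, 304.6] 264 295 274 328
side 0.82 [315.1, 358.3] 283 338 324 383
side 0.78 [249.9, 269.0] 239 260 251 286
0 [260.2 300.7] [293.1 331. ]
0.086 [266.1 274.7] [290.4 295.5]
0.09 [273.5 279.3] [283.  287.4]
```

View pics/ov.png

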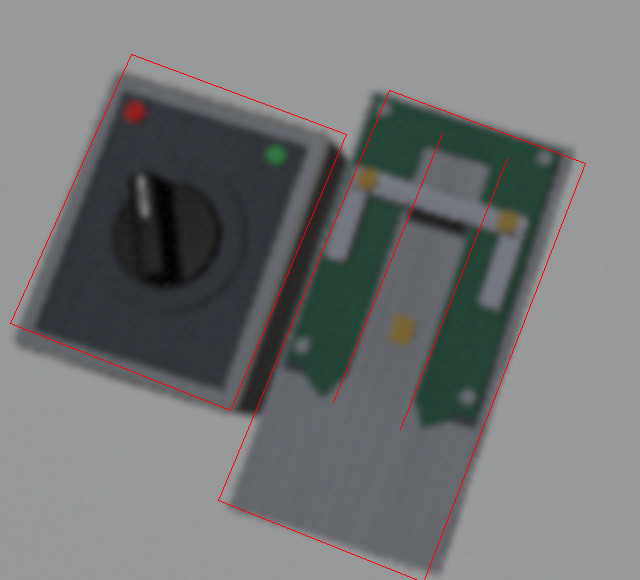

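Emit:
{"fn": "jog_arm", "kwargs": {
  "targets": "27 30 0 0 0 5.3 1;27 30 0 0 0 5.3 1;27 30 0 0 0 5.3 1;27 30 0 0 0 5.3 1;27 30 0 0 0 5.3 1;27 30 0 0 0 5.3 1;27 30 0 0 0 5.3 1;27 30 0 0 0 5.3 1;27 30 0 0 0 5.3 1;27 30 0 0 0 5.3 1"
}}

```text
time: 2.38
eef_pos: [0.5032, -0.3283, 0.2323]
tcp_rot: [0.795, 0.607, 0.0, 0.003]
contact_force: [0.2, -0.9, -0.3]
opening: 1.003
```

```bash
cat >> h.py <<'E'
from scipy.spatial.transform import Rotation as Ro
def st():
    s=get_state();R=Ro.from_quat(s["tcp_rot"]).as_matrix()
    print("t %.2f"%s["time"],"pos",np.round(s["eef_pos"]*1000,1),"ty yaw %.2f"%np.degrees(np.arctan2(R[1,1],R[0,1])),"z",np.round(R[:,2],4),"F",np.round(s["contact_force"],1),"M",np.round(s["wrist_torque"],2),"op %.3f"%s["opening"],"q",np.round(s["qpos"],2))
    return s
E
python3 - <<'E'
from h import *
st();p=read_camera("wrist");cv2.imwrite("pics/w1.png",p["pixels"])
for d in mark_of("pack",p): print(d["p"],d["uv"],at_z(p,d["uv"],0))
E
```

```text
t 2.38 pos [ 503.2 -328.3  232.3] ty yaw -15.23 z [ 0.0044 -0.0053 -1.    ] F [ 0.2 -0.9 -0.3] M [-0.01 -0.   -0.08] op 1.003 q [-0.75  0.12  1.77 -0.    1.25 -0.48]
0.91 [257.4, 47.5] [ 0.5426264  -0.18658757  0.        ]
0.72 [288.2, 111.0] [ 0.56180424 -0.26920195  0.        ]
0.66 [299.7, 194.8] [ 0.55108566 -0.38487503  0.        ]
```

View pics/w1.png

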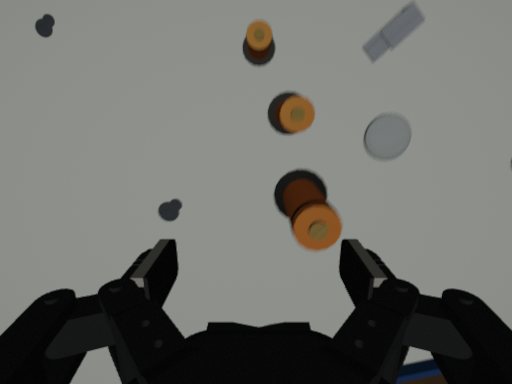

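```bash
python3 - <<'E'
from h import *
for n,(c,r) in (("wrist",(297,113)),("top",(353,225)),("side",(278,283))):
    p=read_camera(n);hsv=cv2.cvtColor(p["pixels"],cv2.COLOR_BGR2HSV)
    w=hsv[r-20:r+21,c-20:c+21]
    m=((w[...,1]>150)&(w[...,2]>150)&(w[...,0]<22)).astype(np.uint8)
    k,l,s,ce=cv2.connectedComponentsWithStats(m)
    i=1+np.argmax(s[1:,4]);bb=s[i]
    uv=(c-20+bb[0]+(bb[2]-1)/2,r-20+bb[1]+(bb[3]-1)/2)
    print(n,uv,bb,"top->",at_z(p,uv,.086).round(4))
    for d in mark_of("pack",p): print(round(d["p"],2),np.round(d["uv"],1),at_z(p,d["uv"],0).round(3))
    if n!="top":
        cv2.imwrite(f"pics/c_{n}.png",cv2.resize(p["pixels"][r-40:r+50,c-50:c+50],None,fx=6,fy=6))
E
```

```text
Traceback (most recent call last):
ValueError: attempt to get argmax of an empty sequence
```

```bash
python3 - <<'E'
from h import *
st()
for n in ("wrist","top","side"):
    p=read_camera(n);hsv=cv2.cvtColor(p["pixels"],cv2.COLOR_BGR2HSV)
    m=((hsv[...,1]>150)&(hsv[...,2]>140)&(hsv[...,0]<22)).astype(np.uint8)
    k,l,s,ce=cv2.connectedComponentsWithStats(m)
    for bb in s[1:]:
        if bb[4]<60: continue
        uv=(bb[0]+(bb[2]-1)/2,bb[1]+(bb[3]-1)/2)
        print(n,uv,bb,"top->",at_z(p,uv,.086).round(4))
    for d in mark_of("pack",p): print(round(d["p"],2),np.round(d["uv"],1),at_z(p,d["uv"],0).round(3))
    cv2.imwrite(f"pics/c_{n}.png",p["pixels"])
    if n=="wrist": cv2.imwrite(f"pics/c_{n}b.png",cv2.resize(p["pixels"][50:180,200:400],None,fx=4,fy=4))
E
```

```text
t 2.53 pos [ 503.8 -327.7  232.1] ty yaw -15.23 z [ 0.0041 -0.0051 -1.    ] F [-0.7 -0.7 -0.4] M [-0.01 -0.04  0.06] op 1.000 q [-0.74  0.12  1.77 -0.    1.25 -0.48]
0.94 [256.8  49.2] [ 0.542 -0.188  0.   ]
0.91 [301.1 199.5] [ 0.552 -0.391  0.   ]
0.76 [286.4 112.2] [ 0.56  -0.269  0.   ]
top (np.float64(351.5), np.float64(223.0)) [344 216  16  15 150] top-> [ 0.5586 -0.2736  0.086 ]
top (np.float64(416.0), np.float64(227.5)) [404 216  25  24 315] top-> [ 0.5525 -0.4012  0.086 ]
top (np.float64(307.0), np.float64(231.0)) [302 226  11  11  71] top-> [ 0.5406 -0.1849  0.086 ]
0.95 [341.5 227.2] [ 0.558 -0.275  0.   ]
0.73 [211.  216.4] [0.576 0.018 0.   ]
0.7 [392.2 230.5] [ 0.553 -0.388  0.   ]
0.68 [304.6 235.7] [ 0.537 -0.193  0.   ]
side (np.float64(248.0), np.float64(255.5)) [241 250  15  12 131] top-> [ 0.5356 -0.2079  0.086 ]
side (np.float64(280.0), np.float64(283.5)) [269 274  23  20 333] top-> [ 0.5575 -0.2761  0.086 ]
side (np.float64(317.5), np.float64(342.5)) [ 298  323   40   40 1195] top-> [ 0.5598 -0.3758  0.086 ]
0.93 [277.6 312.4] [ 0.558 -0.273  0.   ]
0.87 [309.8 381.3] [ 0.55  -0.388  0.   ]
0.65 [247.8 276.8] [ 0.542 -0.188  0.   ]
0.34 [303.9 230.1] [ 0.691 -0.133  0.   ]
```

View pics/c_wristb.png

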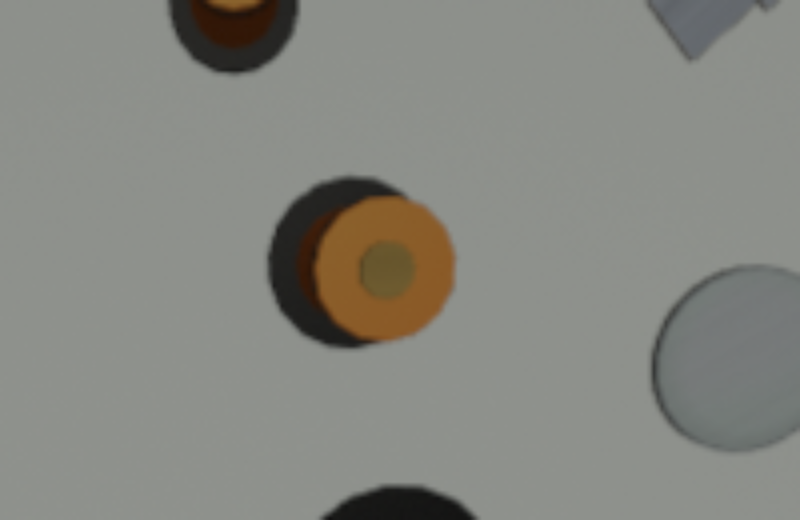

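Emit:
{"fn": "jog_arm", "kwargs": {
  "targets": "27 27 0 0.15 0.12 0 1;27 27 0 0.15 0.12 0 1;0 0 -30 0 0 0 1;0 0 -35 0 0 0 1;0 0 -35 0 0 0 1;0 0 0 0 0 0 1",
  "force": 60
}}

```text
time: 3.33
eef_pos: [0.5552, -0.2846, 0.1338]
tcp_rot: [0.802, 0.598, 0.001, 0.005]
contact_force: [-1.4, 0.3, -1.5]
opening: 1.003
```

```bash
python3 - <<'E'
from h import *
st();p=read_camera("wrist");cv2.imwrite("pics/w2.png",p["pixels"])
print(proj(p,(.558,-.274,.09)),[proj(p,(.558+.027*np.cos(t),-.274+.027*np.sin(t),.0)).round(0).tolist() for t in (0,1.57,3.14,4.71)])
E
```

```text
t 3.33 pos [ 555.2 -284.6  133.8] ty yaw -16.59 z [ 0.0081 -0.0066 -0.9999] F [-1.4  0.3 -1.5] M [0.04 0.05 0.03] op 1.003 q [-0.64  0.26  1.79 -0.    1.08 -0.35]
[256.31803204 201.23246001] [[281.0, 166.0], [248.0, 148.0], [231.0, 181.0], [263.0, 198.0]]
```

View pics/w2.png

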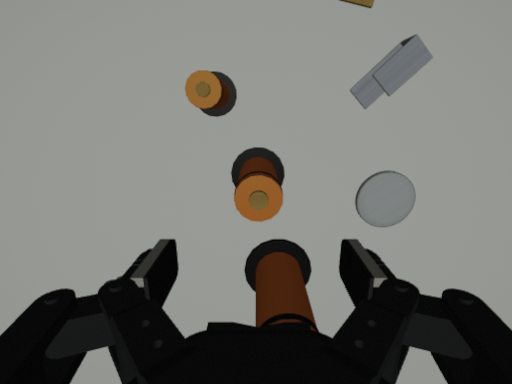

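Emit:
{"fn": "jog_arm", "kwargs": {
  "targets": "3 10 -5 0 0 0 1;1 2 -30 0.2 0.2 0 1;0 0 -30 0.2 0.2 0 1;0 0 -25 0 0 0 1;0 0 0 0 0 0 1;0 0 0 0 0 0 1"
}}

```text
time: 3.88
eef_pos: [0.5686, -0.2807, 0.0618]
tcp_rot: [0.804, 0.595, 0.006, 0.015]
contact_force: [0.8, -0.1, -0.2]
opening: 0.999
```

```bash
python3 - <<'E'
from h import *
st();p=read_camera("wrist");cv2.imwrite("pics/w3.png",p["pixels"])
E
```

```text
t 3.88 pos [ 568.6 -280.7   61.8] ty yaw -17.01 z [ 0.0269 -0.017  -0.9995] F [ 0.8 -0.1 -0.2] M [0.06 0.   0.  ] op 0.999 q [-0.62  0.37  1.81  0.    0.93 -0.32]
```

View pics/w3.png

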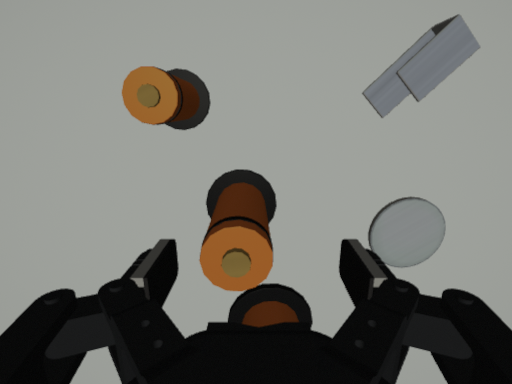

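Emit:
{"fn": "jog_arm", "kwargs": {
  "targets": "-8 5 0 0.97 1.54 0 1;-3 2 0 0.5 0.5 0 1;0 0 0 0 0 0 1"
}}

```text
time: 4.18
eef_pos: [0.5607, -0.2758, 0.0699]
tcp_rot: [0.804, 0.594, 0.001, -0.002]
contact_force: [-0.6, 0.9, 0.4]
opening: 1.003
```

```bash
python3 - <<'E'
from h import *
st()
E
```

```text
t 4.18 pos [ 560.7 -275.8   69.9] ty yaw -17.05 z [-7.0e-04  3.3e-03 -1.0e+00] F [-0.6  0.9  0.4] M [-0.03 -0.02 -0.02] op 1.003 q [-0.62  0.35  1.81  0.    0.98 -0.32]
```

Emit:
{"fn": "jog_arm", "kwargs": {
  "targets": "-1 1 -12 -0.2 0 0 1;0 0 -12 0.1 0.2 0 1;0 0 -8 0.1 0.2 0 1;0 0 0 0 0 0 1;0 0 0 0 0 0 1"
}}

```text
time: 4.6
eef_pos: [0.5623, -0.2766, 0.0395]
tcp_rot: [0.804, 0.594, -0.001, 0.001]
contact_force: [0.8, 0.5, 0.1]
opening: 1.001
```

```bash
python3 - <<'E'
from h import *
st();p=read_camera("wrist");cv2.imwrite("pics/w4.png",p["pixels"])
E
```

```text
t 4.60 pos [ 562.3 -276.6   39.5] ty yaw -17.08 z [-3.0e-04 -2.2e-03 -1.0e+00] F [0.8 0.5 0.1] M [-0.01 -0.    0.04] op 1.001 q [-0.62  0.4   1.81 -0.    0.93 -0.32]
```

View pics/w4.png

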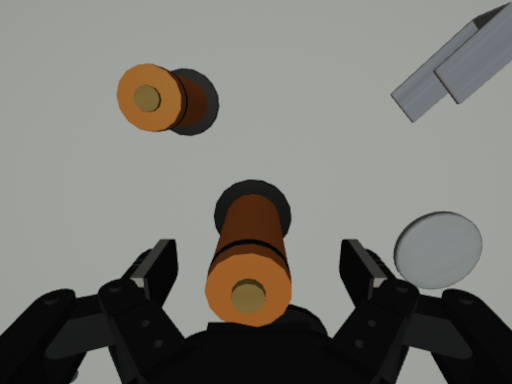

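```bash
python3 - <<'E'
from h import *
p=read_camera("wrist")
print(at_z(p,(248.5,296),.09),at_z(p,(253,214.5),.0025))
for z,r in((.005,.027),(.086,.018)):
  q=np.array([proj(p,(.5585+r*np.cos(t),-.274+r*np.sin(t),z)) for t in np.linspace(0,6.28,60)]);print(z,q.min(0).round(1),q.max(0).round(1))
E
```

```text
[ 0.55983235 -0.27239466  0.09      ] [ 0.56010966 -0.27192974  0.0025    ]
0.005 [212.4 181.1] [290.7 254.2]
0.086 [202.7 254.2] [291.1 329.8]
```

Emit:
{"fn": "jog_arm", "kwargs": {
  "targets": "-3 3.5 -3 -0.1 0 0 1;0 0 0 0 0 0 1;0 0 0 0 0 0 -1;0 0 0 0 0 0 -1;0 0 0 0 0 0 -1;0 0 0 0 0 0 -1;0 0 0 0 0 0 -1;0 0 0 0 0 0 -1;0 0 0 0 0 0 -1;0 0 0 0 0 0 -1",
  "force": 60
}}

```text
time: 5.53
eef_pos: [0.5594, -0.2729, 0.0372]
tcp_rot: [0.804, 0.594, -0.001, 0.002]
contact_force: [-0.0, -0.6, 0.0]
opening: 0.41
```

```bash
python3 - <<'E'
from h import *
st();p=read_camera("wrist");cv2.imwrite("pics/w5.png",p["pixels"])
E
```

```text
t 5.53 pos [ 559.4 -272.9   37.2] ty yaw -17.08 z [ 9.0e-04 -4.9e-03 -1.0e+00] F [-0.  -0.6  0. ] M [ 0.01  0.04 -0.04] op 0.410 q [-0.62  0.39  1.83 -0.    0.92 -0.31]
```

View pics/w5.png

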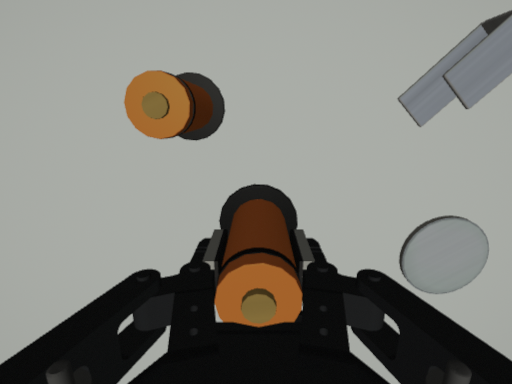

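Emit:
{"fn": "jog_arm", "kwargs": {
  "targets": "0 0 10 0 0 0 -1;0 0 20 0 0 0 -1;0 0 25 0 0 0 -1;0 0 25 0 0 0 -1;0 0 25 0 0 0 -1;-5 25 15 0 0 0 -1;-5 30 10 0 0 0 -1;-5 30 0 0 0 0 -1;0 0 0 0 0 0 -1;0 0 0 0 0 0 -1"
}}

```text
time: 6.42
eef_pos: [0.5388, -0.1828, 0.1728]
tcp_rot: [0.805, 0.593, -0.002, -0.002]
contact_force: [0.0, -0.7, -2.3]
opening: 0.406
```

```bash
python3 - <<'E'
from h import *
st()
for n in("wrist","top"):
  p=read_camera(n);cv2.imwrite(f"pics/{n}6.png",p["pixels"]);np.savez(f"{n}6.npz",**{k:np.array(v) for k,v in p.items()})
  for t in ("charger","slot_mouth","home_mid","buffer","latch"):
    r=mark_of(t,p)
    print(n,t,[(round(d["p"],2),np.round(d["uv"],1).tolist(),at_z(p,d["uv"],0.0 if t=="charger" else .012).round(4).tolist()) for d in r][:2])
E
```

```text
t 6.42 pos [ 538.8 -182.8  172.8] ty yaw -17.24 z [-5.5e-03  8.0e-04 -1.0e+00] F [ 0.  -0.7 -2.3] M [ 0.   -0.03  0.01] op 0.406 q [-0.5   0.11  1.89 -0.    1.14 -0.2 ]
wrist charger []
wrist slot_mouth [(0.46, [399.8, 257.8], [0.6754, -0.3301, 0.012])]
wrist home_mid []Traceback (most recent call last):
  File "<stdin>", line 6, in <module>
ValueError: it knows: charger, clip, home_mid, knob, lens, pack, slot_mouth, tag
```

View pics/wrist6.png

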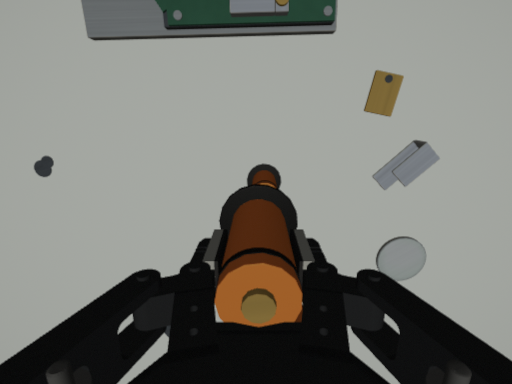

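Emit:
{"fn": "jog_arm", "kwargs": {
  "targets": "-10 35 0 0 0 0 -1;-10 35 0 0 0 0 -1;-10 35 0 0 0 0 -1;0 10 0 0 0 0 -1;0 0 0 0 0 0 -1;0 0 0 0 0 0 -1"
}}

```text
time: 7.12
eef_pos: [0.5073, -0.0717, 0.1684]
tcp_rot: [0.809, 0.588, -0.004, -0.004]
contact_force: [0.3, -0.1, -2.5]
opening: 0.408
```

```bash
python3 - <<'E'
from h import *
st()
for n in("wrist","top","side"):
  p=read_camera(n);cv2.imwrite(f"pics/{n}7.png",p["pixels"]);np.savez(f"{n}7.npz",**{k:np.array(v) for k,v in p.items()})
  for t in ("charger","slot_mouth","home_mid","knob"):
    r=mark_of(t,p)
    print(n,t,[(round(d["p"],2),np.round(d["uv"],1).tolist(),at_z(p,d["uv"],{"charger":0,"knob":.06}.get(t,.012)).round(4).tolist()) for d in r][:2])
E
```

```text
t 7.12 pos [507.3 -71.7 168.4] ty yaw -17.93 z [-0.0117  0.0019 -0.9999] F [ 0.3 -0.1 -2.5] M [ 0.01  0.   -0.01] op 0.408 q [-0.34 -0.01  2.02 -0.    1.14 -0.02]
wrist charger [(0.76, [279.7, 71.3], [0.5618, 0.0289, 0.0]), (0.31, [220.6, 72.6], [0.5027, 0.0468, 0.0])]
wrist slot_mouth [(0.95, [224.2, 74.6], [0.5067, 0.042, 0.012])]
wrist home_mid [(0.97, [307.6, 70.4], [0.5874, 0.0199, 0.012])]
wrist knob []
top charger []
top slot_mouth [(0.77, [199.1, 247.6], [0.5051, 0.0398, 0.012])]
top home_mid []
top knob [(0.56, [146.7, 201.8], [0.5965, 0.1475, 0.06])]
side charger [(0.59, [220.5, 202.2], [0.5664, 0.0187, 0.0])]
side slot_mouth [(0.66, [189.2, 200.0], [0.5028, 0.0424, 0.012])]
side home_mid [(0.87, [229.4, 193.2], [0.5911, 0.0254, 0.012])]
side knob [(0.58, [209.0, 148.5], [0.5889, 0.1442, 0.06])]
```

View pics/wrist7.png

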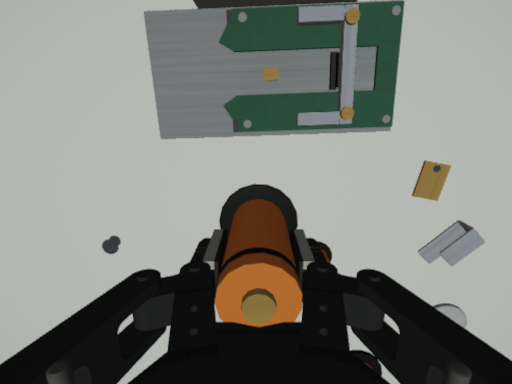

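```bash
python3 - <<'E'
import cv2
a=cv2.imread("pics/wrist7.png")
cv2.imwrite("pics/w7b.png",cv2.resize(a[0:150,140:410],None,fx=2.96,fy=2.96,interpolation=cv2.INTER_CUBIC))
E
```

```text
(no output)
```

View pics/w7b.png

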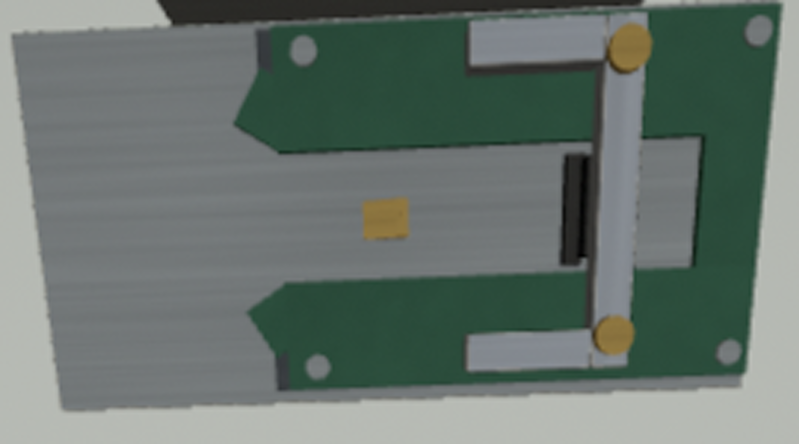

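```bash
cat > fit.py <<'E'
from h import *
from scipy.optimize import least_squares
z=np.load("wrist7.npz");p={k:z[k] for k in z.files}
kp=[((14,33),(-.130,.06,.012)),((62,410),(-.130,-.06,.012)),((742,386),(.115,-.06,.012)),
((280,153),(-.046,.0195,.025)),((288,283),(-.046,-.0195,.025))]
ln=[((500,145),.0195),((690,138),.0195),((500,275),-.0195),((690,267),-.0195)]
f=lambda c:((c[0]+.5)/2.96-.5+140,(c[1]+.5)/2.96-.5)
def W(t,P):
    c,s=np.cos(t[2]),np.sin(t[2]);return np.array([t[0]+c*P[0]-s*P[1],t[1]+s*P[0]+c*P[1],P[2]])
def L(t,P):
    c,s=np.cos(t[2]),np.sin(t[2]);d=P[:2]-t[:2];return np.array([c*d[0]+s*d[1],-s*d[0]+c*d[1]])
def res(t):
    r=[]
    for c,P in kp: r+=list((L(t,at_z(p,f(c),P[2]))-P[:2])*1000)
    for c,y in ln: r.append((L(t,at_z(p,f(c),.025))[1]-y)*1000)
    return np.array(r)
if __name__=="__main__":
    s=least_squares(res,[.558,.024,-.3]);t=s.x;print(t,np.degrees(t[2]));print(s.fun.round(1))
    for n,c,zz in(("latch",(386,218),.014),("stopface",(563,210),.015),("tip+",(235,125),.025),("tip-",(248,312),.025)): print(n,(L(t,at_z(p,f(c),zz))*1000).round(1))
    print("mouth",W(t,(-.059,0,.012)),"home",W(t,(.025,0,.012)),"pre",W(t,(-.100,0,0)))
E
python3 fit.py
```

```text
[ 0.56198442  0.02501918 -0.27896085] -15.983279547154183
[-0.  -0.2 -0.6  0.3 -1.   0.9  0.6 -0.1  1.  -0.2 -0.3 -0.4 -0.1  0.3]
latch [-11.8   0.4]
stopface [47.3  0.7]
tip+ [-59.1  27.8]
tip- [-58.9 -28.4]
mouth [0.50526524 0.04126524 0.012     ] home [0.58601798 0.01813526 0.012     ] pre [0.46585021 0.05255487 0.        ]
```

```bash
python3 - <<'E'
from h import *
s=st();z=np.load("wrist7.npz");p={k:z[k] for k in z.files}
a=cv2.cvtColor(p["pixels"],cv2.COLOR_BGR2HSV)
e=np.array([.5073,-.0717,.1684]); b=e[2]-.0372
# flange outline: dark pixels
g=cv2.cvtColor(p["pixels"],cv2.COLOR_BGR2GRAY)
for r in range(190,232,8):
    row=g[r,205:312];d=np.nonzero(row<70)[0];print(r,205+d.min(),205+d.max())
for dx in(0,):
  for zz,r in((0.0,.027),(.005,.027),(.086,.018)):
    q=np.array([proj(p,(e[0]+r*np.cos(t),e[1]+r*np.sin(t),b+zz)) for t in np.linspace(0,6.28,90)]);print(zz,q.min(0).round(1),q.max(0).round(1))
cv2.imwrite("pics/w7c.png",cv2.resize(p["pixels"][170:340,195:325],None,fx=3.5,fy=3.5))
E
```

```text
t 7.87 pos [507.3 -71.4 168.8] ty yaw -17.97 z [-0.011   0.0022 -0.9999] F [ 0.7  0.1 -2.3] M [ 0.02  0.01 -0.01] op 0.406 q [-0.34 -0.01  2.02 -0.    1.14 -0.02]
190 238 279
198 229 288
206 223 292
214 221 295
222 220 296
230 215 301
0.0 [219.6 181.8] [296.6 253.6]
0.005 [218.5 183.6] [297.5 257.1]
0.086 [210.7 259.5] [300.3 335.6]
```

View pics/w7c.png

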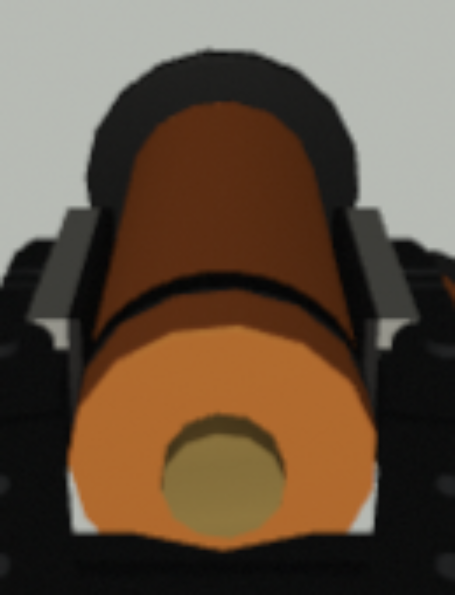

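Emit:
{"fn": "jog_arm", "kwargs": {
  "targets": "-10 30 0 0 -0.3 0.5 -1;-10 30 0 0 -0.3 0.5 -1;-10 30 0 0 0 0.5 -1;-8 25 -10 0 0 0.5 -1;-3 8 -20 0 0 0 -1;0 0 -15 0 0 0 -1;0 0 0 0 0 0 -1;0 0 0 0 0 0 -1"
}}

```text
time: 8.53
eef_pos: [0.4656, 0.056, 0.1254]
tcp_rot: [0.798, 0.602, 0.003, 0.002]
contact_force: [1.2, -0.4, -1.8]
opening: 0.407
```

```bash
cat >> h.py <<'E'
def rel(bottom=.0372):
    s=st();th=-.27896;o=np.array([.56198,.02502]);c,q=np.cos(th),np.sin(th)
    d=s["eef_pos"][:2]-o;F=s["contact_force"];R=Ro.from_quat(s["tcp_rot"]).as_matrix()
    print("charger x %.1f y %.1f  bottom z %.1f Fx %.1f Fy %.1f Fz %.1f yawerr %.2f tiltfix wx %.2f wy %.2f deg"%(1000*(c*d[0]+q*d[1]),1000*(-q*d[0]+c*d[1]),1000*(s["eef_pos"][2]-bottom),c*F[0]+q*F[1],-q*F[0]+c*F[1],F[2],np.degrees(th-np.arctan2(R[1,1],R[0,1])),np.degrees(-R[1,2]),np.degrees(R[0,2])))
E
python3 -c "
from h import *
rel()"
```

```text
t 8.53 pos [465.6  56.  125.4] ty yaw -15.94 z [ 0.0071  0.001  -1.    ] F [ 1.2 -0.4 -1.8] M [ 0.01  0.03 -0.05] op 0.407 q [-0.1  -0.06  2.16  0.    1.03  0.18]
charger x -101.2 y 3.3  bottom z 88.2 Fx 1.3 Fy -0.1 Fz -1.8 yawerr -0.04 tiltfix wx -0.06 wy 0.41 deg
```

Emit:
{"fn": "jog_arm", "kwargs": {
  "targets": "0 -2.5 -12 0 0.2 0 -1;0 0 -15 0 0.3 0 -1;0 0 -15 0 0.1 0 -1;0 0 -15 0 0.1 0 -1;0 0 -8 0 0 0 -1;0 0 0 0 0 0 -1;0 0 0 0 0 0 -1"
}}

```text
time: 9.12
eef_pos: [0.4713, 0.0493, 0.0616]
tcp_rot: [0.8, 0.6, 0.002, 0.002]
contact_force: [0.4, -0.5, -1.1]
opening: 0.41
```

```bash
python3 -c "
from h import *
rel()"
```

```text
t 9.12 pos [471.3  49.3  61.6] ty yaw -16.20 z [ 0.0051 -0.0012 -1.    ] F [ 0.4 -0.5 -1.1] M [ 0.02 -0.05 -0.  ] op 0.410 q [-0.11  0.06  2.18 -0.    0.9   0.17]
charger x -93.9 y -1.6  bottom z 24.4 Fx 0.5 Fy -0.3 Fz -1.1 yawerr 0.21 tiltfix wx 0.07 wy 0.29 deg
```

Emit:
{"fn": "jog_arm", "kwargs": {
  "targets": "-5 4 -2 0.07 0.3 0.2 -1;0 0 -3 0 0 0 -1;0 0 -2 0 0 0 -1;0 0 0 0 0 0 -1;0 0 0 0 0 0 -1"
}}

```text
time: 9.53
eef_pos: [0.4683, 0.053, 0.0571]
tcp_rot: [0.799, 0.602, 0.002, 0.002]
contact_force: [0.3, -0.1, -2.6]
opening: 0.406
```

```bash
python3 -c "
from h import *
rel()"
```

```text
t 9.53 pos [468.3  53.   57.1] ty yaw -16.01 z [ 5.4e-03 -5.0e-04 -1.0e+00] F [ 0.3 -0.1 -2.6] M [0.01 0.   0.02] op 0.406 q [-0.1   0.06  2.19  0.    0.89  0.18]
charger x -97.7 y 1.1  bottom z 19.9 Fx 0.3 Fy -0.0 Fz -2.6 yawerr 0.03 tiltfix wx 0.03 wy 0.31 deg
```

Emit:
{"fn": "jog_arm", "kwargs": {
  "targets": "-1 0 -4 0 0.3 0 -1;0 0 -3 0 0.2 0 -1;0 0 -2 0 0 0 -1;0 0 0 0 0 0 -1"
}}

```text
time: 9.87
eef_pos: [0.4687, 0.0532, 0.0492]
tcp_rot: [0.799, 0.602, -0.001, -0.0]
contact_force: [-0.1, -0.1, -1.0]
opening: 0.407
```

```bash
python3 -c "
from h import *
rel()"
```

```text
t 9.87 pos [468.7  53.2  49.2] ty yaw -15.99 z [-1.e-03 -6.e-04 -1.e+00] F [-0.1 -0.1 -1. ] M [-0.01  0.13 -0.04] op 0.407 q [-0.1   0.08  2.19 -0.    0.87  0.18]
charger x -97.4 y 1.4  bottom z 12.0 Fx -0.1 Fy -0.1 Fz -1.0 yawerr 0.01 tiltfix wx 0.03 wy -0.06 deg
```

```bash
python3 -c "
from h import *
for n in('wrist','side'):
  p=read_camera(n);a=p['pixels'];cv2.imwrite('pics/%s8.png'%n,a if n=='wrist' else cv2.resize(a[130:270,140:300],None,fx=4,fy=4,interpolation=cv2.INTER_CUBIC))
"
```

```text
(no output)
```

View pics/wrist8.png

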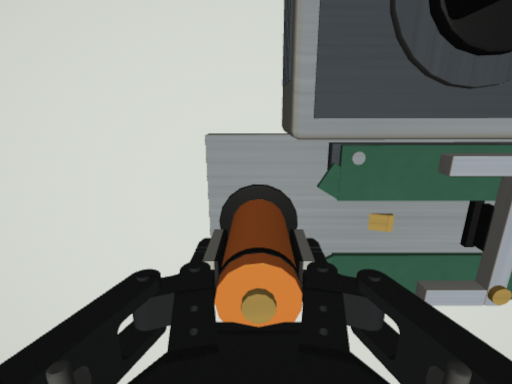

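View pics/side8.png

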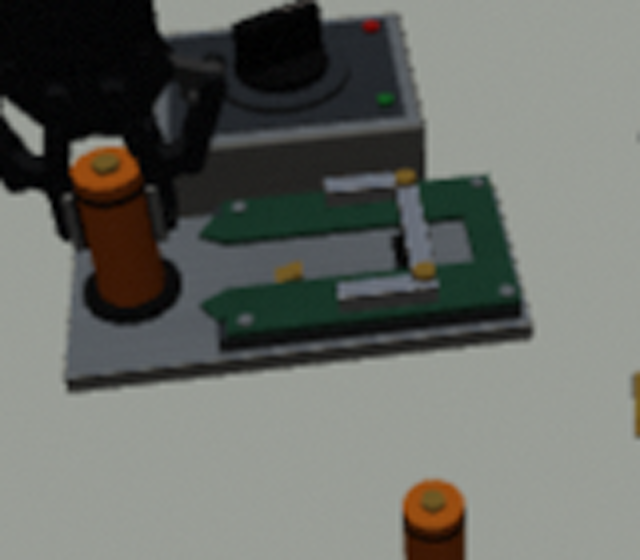

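```bash
python3 -c "
from h import *
from fit import L
p=read_camera('wrist');t=[.56198,.02502,-.27896]
a=p['pixels'];cv2.imwrite('pics/w9.png',cv2.resize(a[125:275,200:512],None,fx=2.5,fy=2.5,interpolation=cv2.INTER_CUBIC))
for uv,z in(((420,200.5),.025),((420,253),.025),((345,200),.025),((345,253.5),.025),((381,222),.014),((258.5,184.5),.017),((258.5,184.5),.012),((258.5,307),.102),((207,134),.012),((473,224),.018)): print(uv,z,(L(t,at_z(p,uv,z))*1000).round(1))
"
```

```text
(420, 200.5) 0.025 [ 6.3 19.5]
(420, 253) 0.025 [ 12.5 -17.8]
(345, 200) 0.025 [-41.5  19.8]
(345, 253.5) 0.025 [-38.1 -18.2]
(381, 222) 0.014 [-11.4   0.2]
(258.5, 184.5) 0.017 [-96.7  27.8]
(258.5, 184.5) 0.012 [-96.7  26.5]
(258.5, 307) 0.102 [-96.7   0.9]
(207, 134) 0.012 [-129.7   60. ]
(473, 224) 0.018 [49.5  0.4]
```

View pics/w9.png

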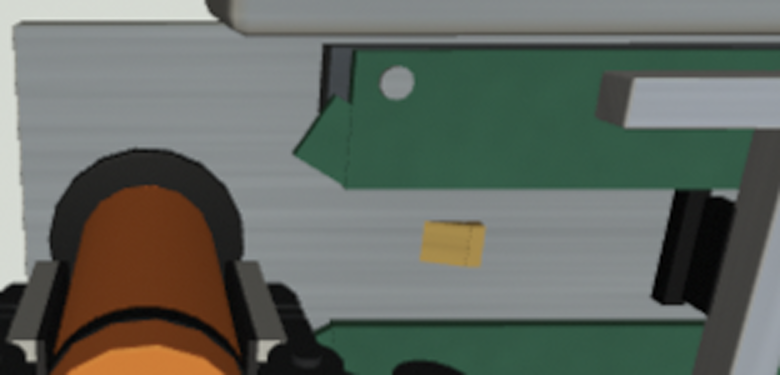

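Emit:
{"fn": "jog_arm", "kwargs": {
  "targets": "3.8 -1.1 0.5 0 0 0 -1;4.8 -1.4 0 0 0 0 -1;4.8 -1.4 0 0 0 0 -1;0 0 0 0 0 0 -1"
}}

```text
time: 10.35
eef_pos: [0.4827, 0.0491, 0.0495]
tcp_rot: [0.799, 0.602, -0.001, -0.0]
contact_force: [-0.5, 0.1, -2.2]
opening: 0.408
```

```bash
python3 -c "
from h import *
rel()"
```

```text
t 10.35 pos [482.7  49.1  49.5] ty yaw -15.99 z [-2.e-03 -3.e-04 -1.e+00] F [-0.5  0.1 -2.2] M [ 0.01 -0.02 -0.01] op 0.408 q [-0.11  0.11  2.16 -0.    0.88  0.17]
charger x -82.8 y 1.3  bottom z 12.3 Fx -0.6 Fy -0.1 Fz -2.2 yawerr 0.01 tiltfix wx 0.02 wy -0.11 deg
```

Tracks well. On into the mouth.

Emit:
{"fn": "jog_arm", "kwargs": {
  "targets": "3.8 -1.1 0.1 0 -0.1 0 -1;3.8 -1.1 0 0 0 0 -1;3.8 -1.1 0 0 0 0 -1;3.8 -1.1 0 0 0 0 -1;0 0 0 0 0 0 -1"
}}

```text
time: 10.77
eef_pos: [0.4995, 0.0441, 0.0494]
tcp_rot: [0.799, 0.602, -0.001, -0.0]
contact_force: [0.8, -0.5, -2.4]
opening: 0.408
```

```bash
python3 -c "
from h import *
rel()"
```

```text
t 10.77 pos [499.5  44.1  49.4] ty yaw -16.01 z [-0.0015  0.     -1.    ] F [ 0.8 -0.5 -2.4] M [ 0.03 -0.   -0.05] op 0.408 q [-0.11  0.14  2.12 -0.    0.88  0.17]
charger x -65.3 y 1.2  bottom z 12.2 Fx 0.9 Fy -0.2 Fz -2.4 yawerr 0.03 tiltfix wx -0.00 wy -0.08 deg
```

Emit:
{"fn": "jog_arm", "kwargs": {
  "targets": "2.9 -0.8 0.1 0 0 0 -1;2.9 -0.8 0 0 0 0 -1;2.9 -0.8 0 0 0 0 -1;2.9 -0.8 0 0 0 0 -1;2.9 -0.8 0 0 0 0 -1;0 0 0 0 0 0 -1"
}}

```text
time: 11.27
eef_pos: [0.5156, 0.0397, 0.0494]
tcp_rot: [0.799, 0.602, -0.001, -0.0]
contact_force: [0.4, 0.0, -2.4]
opening: 0.407
```

```bash
python3 -c "
from h import *
rel()
p=read_camera('wrist');cv2.imwrite('pics/w10.png',p['pixels'])"
```

```text
t 11.27 pos [515.6  39.7  49.4] ty yaw -16.01 z [-1.7e-03 -1.0e-04 -1.0e+00] F [ 0.4  0.  -2.4] M [ 0.06  0.02 -0.01] op 0.407 q [-0.12  0.17  2.08 -0.    0.89  0.16]
charger x -48.7 y 1.3  bottom z 12.2 Fx 0.4 Fy 0.1 Fz -2.4 yawerr 0.02 tiltfix wx 0.01 wy -0.10 deg
```

View pics/w10.png

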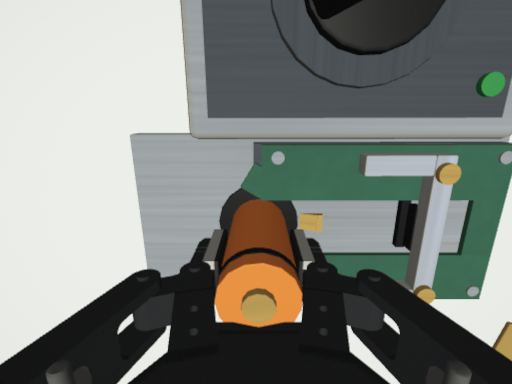

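Emit:
{"fn": "jog_arm", "kwargs": {
  "targets": "2.9 -0.8 0.1 0 0 0 -1;2.9 -0.8 0 0 0 0 -1;2.9 -0.8 0 0 0 0 -1;2.9 -0.8 0 0 0 0 -1;2.9 -0.8 0 0 0 0 -1;0 0 0 0 0 0 -1"
}}

```text
time: 11.82
eef_pos: [0.5286, 0.0362, 0.0494]
tcp_rot: [0.799, 0.602, -0.003, -0.004]
contact_force: [-1.9, 1.2, 1.9]
opening: 0.405
```

```bash
python3 -c "
from h import *
rel()"
```

```text
t 11.82 pos [528.6  36.2  49.4] ty yaw -16.00 z [-0.0098  0.0016 -1.    ] F [-1.9  1.2  1.9] M [ 0.06  0.41 -0.01] op 0.405 q [-0.12  0.2   2.05  0.    0.9   0.16]
charger x -35.1 y 1.5  bottom z 12.2 Fx -2.1 Fy 0.6 Fz 1.9 yawerr 0.01 tiltfix wx -0.09 wy -0.56 deg
```

Emit:
{"fn": "jog_arm", "kwargs": {
  "targets": "1.9 -0.6 0.1 -0.1 -0.4 0 -1;1.9 -0.6 0 0 -0.1 0 -1;1.9 -0.6 0 0 0 0 -1"
}}

```text
time: 12.07
eef_pos: [0.5334, 0.0348, 0.0493]
tcp_rot: [0.799, 0.602, -0.001, -0.002]
contact_force: [-1.1, 0.1, 0.2]
opening: 0.405
```

```bash
python3 -c "
from h import *
rel()"
```

```text
t 12.07 pos [533.4  34.8  49.3] ty yaw -15.99 z [-4.3e-03  7.0e-04 -1.0e+00] F [-1.1  0.1  0.2] M [ 0.05  0.19 -0.02] op 0.405 q [-0.12  0.21  2.04  0.    0.9   0.15]
charger x -30.1 y 1.5  bottom z 12.1 Fx -1.0 Fy -0.2 Fz 0.2 yawerr 0.01 tiltfix wx -0.04 wy -0.24 deg
```

Emit:
{"fn": "jog_arm", "kwargs": {
  "targets": "2.9 -0.9 0 0 -0.2 0 -1;2.9 -0.9 0 0 0 0 -1;2.9 -0.9 0 0 0 0 -1;2.9 -0.9 0 0 0 0 -1;2.9 -0.9 0 0 0 0 -1;2.9 -0.9 0 0 0 0 -1;0 0 0 0 0 0 -1"
}}

```text
time: 12.65
eef_pos: [0.5549, 0.0278, 0.0494]
tcp_rot: [0.799, 0.602, 0.002, 0.002]
contact_force: [-0.4, -0.0, -2.0]
opening: 0.401
```

```bash
python3 -c "
from h import *
rel()"
```

```text
t 12.65 pos [554.9  27.8  49.4] ty yaw -16.02 z [ 4.7e-03 -7.0e-04 -1.0e+00] F [-0.4 -0.  -2. ] M [0.04 0.08 0.  ] op 0.401 q [-0.13  0.25  1.99 -0.    0.9   0.15]
charger x -7.6 y 0.8  bottom z 12.2 Fx -0.3 Fy -0.1 Fz -2.0 yawerr 0.03 tiltfix wx 0.04 wy 0.27 deg
```

Emit:
{"fn": "jog_arm", "kwargs": {
  "targets": "2.9 -0.8 0 0 0.2 0 -1;2.9 -0.7 0 0 0 0 -1;2.9 -0.7 0 0 0 0 -1;2.9 -0.7 0 0 0 0 -1;0 0 0 0 0 0 -1;0 0 0 0 0 0 -1"
}}

```text
time: 13.15
eef_pos: [0.568, 0.0245, 0.0492]
tcp_rot: [0.799, 0.602, 0.0, 0.0]
contact_force: [-1.9, 0.8, 0.7]
opening: 0.405
```

```bash
python3 -c "
from h import *
rel()
p=read_camera('wrist');cv2.imwrite('pics/w11.png',p['pixels'])"
```

```text
t 13.15 pos [568.   24.5  49.2] ty yaw -16.02 z [ 8.e-04 -6.e-04 -1.e+00] F [-1.9  0.8  0.7] M [ 0.08  0.34 -0.03] op 0.405 q [-0.14  0.28  1.96 -0.    0.91  0.14]
charger x 6.0 y 1.2  bottom z 12.0 Fx -2.0 Fy 0.3 Fz 0.7 yawerr 0.04 tiltfix wx 0.04 wy 0.05 deg
```

View pics/w11.png

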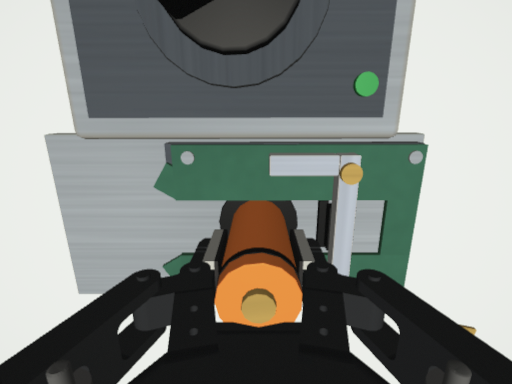

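Emit:
{"fn": "jog_arm", "kwargs": {
  "targets": "2.4 -0.7 0.1 0 0 0 -1;2.4 -0.7 0 0 0 0 -1;2.4 -0.7 0 0 0 0 -1;1.9 -0.6 0 0 0 0 -1;0 0 0 0 0 0 -1"
}}

```text
time: 13.62
eef_pos: [0.5777, 0.0217, 0.0493]
tcp_rot: [0.799, 0.602, 0.0, 0.001]
contact_force: [-0.3, 0.4, -0.6]
opening: 0.405
```

```bash
python3 -c "
from h import *
rel()"
```

```text
t 13.62 pos [577.7  21.7  49.3] ty yaw -16.00 z [ 8.e-04 -7.e-04 -1.e+00] F [-0.3  0.4 -0.6] M [0.06 0.17 0.  ] op 0.405 q [-0.14  0.29  1.93 -0.    0.91  0.14]
charger x 16.0 y 1.1  bottom z 12.1 Fx -0.3 Fy 0.3 Fz -0.6 yawerr 0.02 tiltfix wx 0.04 wy 0.04 deg
```

Now 1 mm feeling steps.

Emit:
{"fn": "jog_arm", "kwargs": {
  "targets": "1.2 -0.35 0 0 0 0 -1;1.2 -0.35 0 0 0 0 -1;0 0 0 0 0 0 -1"
}}

```text
time: 13.87
eef_pos: [0.5803, 0.0209, 0.0493]
tcp_rot: [0.799, 0.602, -0.0, 0.0]
contact_force: [-0.6, 0.4, -0.1]
opening: 0.407
```

```bash
python3 -c "
from h import *
rel()"
```

```text
t 13.87 pos [580.3  20.9  49.3] ty yaw -16.01 z [ 3.e-04 -6.e-04 -1.e+00] F [-0.6  0.4 -0.1] M [0.06 0.19 0.03] op 0.407 q [-0.14  0.3   1.93 -0.    0.92  0.14]
charger x 18.8 y 1.1  bottom z 12.1 Fx -0.7 Fy 0.2 Fz -0.1 yawerr 0.03 tiltfix wx 0.03 wy 0.02 deg
```

Emit:
{"fn": "jog_arm", "kwargs": {
  "targets": "1 -0.3 0 0 0 0 -1;0 0 0 0 0 0 -1"
}}

```text
time: 14.03
eef_pos: [0.5813, 0.0206, 0.0493]
tcp_rot: [0.799, 0.602, -0.0, 0.0]
contact_force: [-0.8, -0.4, -1.3]
opening: 0.402
```

```bash
python3 -c "
from h import *
rel()"
```

```text
t 14.03 pos [581.3  20.6  49.3] ty yaw -16.00 z [ 1.e-04 -6.e-04 -1.e+00] F [-0.8 -0.4 -1.3] M [ 0.01  0.12 -0.02] op 0.402 q [-0.14  0.3   1.92 -0.    0.92  0.14]
charger x 19.8 y 1.1  bottom z 12.1 Fx -0.7 Fy -0.6 Fz -1.3 yawerr 0.02 tiltfix wx 0.03 wy 0.01 deg
```

Emit:
{"fn": "jog_arm", "kwargs": {
  "targets": "1 -0.3 0 0 0 0 -1;0 0 0 0 0 0 -1"
}}

```text
time: 14.2
eef_pos: [0.5818, 0.0205, 0.0493]
tcp_rot: [0.799, 0.602, -0.001, -0.001]
contact_force: [-1.1, 0.2, -0.3]
opening: 0.411
```

```bash
python3 -c "
from h import *
rel()"
```

```text
t 14.20 pos [581.8  20.5  49.3] ty yaw -16.00 z [-1.9e-03 -1.0e-04 -1.0e+00] F [-1.1  0.2 -0.3] M [-0.03  0.26 -0.01] op 0.411 q [-0.14  0.3   1.92 -0.    0.92  0.14]
charger x 20.3 y 1.1  bottom z 12.1 Fx -1.1 Fy -0.1 Fz -0.3 yawerr 0.02 tiltfix wx 0.01 wy -0.11 deg
```

Emit:
{"fn": "jog_arm", "kwargs": {
  "targets": "1 -0.3 0 0 0 0 -1;0 0 0 0 0 0 -1"
}}

```text
time: 14.37
eef_pos: [0.5819, 0.0204, 0.0493]
tcp_rot: [0.799, 0.602, -0.002, -0.002]
contact_force: [-1.9, 0.7, 0.4]
opening: 0.411
```

```bash
python3 -c "
from h import *
rel()"
```

```text
t 14.37 pos [581.9  20.4  49.3] ty yaw -15.99 z [-4.7e-03  3.0e-04 -1.0e+00] F [-1.9  0.7  0.4] M [0.03 0.31 0.02] op 0.411 q [-0.14  0.3   1.92 -0.    0.92  0.14]
charger x 20.4 y 1.1  bottom z 12.1 Fx -2.0 Fy 0.1 Fz 0.4 yawerr 0.01 tiltfix wx -0.02 wy -0.27 deg
```

Emit:
{"fn": "jog_arm", "kwargs": {
  "targets": "1 -0.3 0 0 0 0 -1;0 0 0 0 0 0 -1"
}}

```text
time: 14.53
eef_pos: [0.5822, 0.0204, 0.0494]
tcp_rot: [0.799, 0.602, -0.003, -0.002]
contact_force: [-3.0, 0.6, 0.5]
opening: 0.405
```

```bash
python3 -c "
from h import *
rel()"
```

```text
t 14.53 pos [582.2  20.4  49.4] ty yaw -15.99 z [-7.2e-03  8.0e-04 -1.0e+00] F [-3.   0.6  0.5] M [ 0.14  0.4  -0.06] op 0.405 q [-0.14  0.31  1.92 -0.    0.93  0.14]
charger x 20.7 y 1.1  bottom z 12.2 Fx -3.1 Fy -0.3 Fz 0.5 yawerr 0.00 tiltfix wx -0.05 wy -0.41 deg
```

Emit:
{"fn": "jog_arm", "kwargs": {
  "targets": "1.4 -0.4 0 -0.1 -0.5 0 -1;1.4 -0.4 0 0 -0.2 0 -1"
}}

```text
time: 14.7
eef_pos: [0.5824, 0.0204, 0.0493]
tcp_rot: [0.799, 0.602, -0.001, -0.001]
contact_force: [-7.0, 2.3, 6.1]
opening: 0.409
```

```bash
python3 -c "
from h import *
rel()"
```

```text
t 14.70 pos [582.4  20.4  49.3] ty yaw -15.99 z [-2.9e-03  7.0e-04 -1.0e+00] F [-7.   2.3  6.1] M [ 0.31  1.46 -0.01] op 0.409 q [-0.14  0.3   1.92  0.    0.92  0.14]
charger x 20.9 y 1.1  bottom z 12.1 Fx -7.4 Fy 0.3 Fz 6.1 yawerr 0.01 tiltfix wx -0.04 wy -0.16 deg
```

Emit:
{"fn": "jog_arm", "kwargs": {
  "targets": "1.9 -0.5 0 0 -0.3 0 -1;1.9 -0.5 0 0 -0.3 0 -1"
}}

```text
time: 14.87
eef_pos: [0.5824, 0.0203, 0.0493]
tcp_rot: [0.799, 0.602, -0.001, -0.002]
contact_force: [-8.6, 1.6, 6.7]
opening: 0.41
```

```bash
python3 -c "
from h import *
rel()"
```

```text
t 14.87 pos [582.4  20.3  49.3] ty yaw -15.98 z [-0.0037  0.0025 -1.    ] F [-8.6  1.6  6.7] M [ 0.26  1.65 -0.05] op 0.410 q [-0.14  0.3   1.92  0.    0.92  0.14]
charger x 21.0 y 1.1  bottom z 12.1 Fx -8.7 Fy -0.9 Fz 6.7 yawerr -0.01 tiltfix wx -0.14 wy -0.21 deg
```

Emit:
{"fn": "jog_arm", "kwargs": {
  "targets": "2.4 -0.7 0.4 0 -0.2 0 -1;2.4 -0.7 0.3 0 -0.2 0 -1"
}}

```text
time: 15.03
eef_pos: [0.5828, 0.0201, 0.0494]
tcp_rot: [0.798, 0.602, -0.002, -0.005]
contact_force: [-8.9, 3.0, 5.9]
opening: 0.409
```

```bash
python3 -c "
from h import *
rel()"
```

```text
t 15.03 pos [582.8  20.1  49.4] ty yaw -15.97 z [-0.0094  0.0049 -0.9999] F [-8.9  3.   5.9] M [ 0.42  1.76 -0.06] op 0.409 q [-0.14  0.31  1.92  0.    0.93  0.14]
charger x 21.4 y 1.0  bottom z 12.2 Fx -9.4 Fy 0.4 Fz 5.9 yawerr -0.01 tiltfix wx -0.28 wy -0.54 deg
```

Emit:
{"fn": "jog_arm", "kwargs": {
  "targets": "2.9 -0.8 0.3 0 -0.2 0 -1;2.9 -0.8 0.3 0 -0.2 0 -1"
}}

```text
time: 15.2
eef_pos: [0.5832, 0.02, 0.0497]
tcp_rot: [0.798, 0.602, -0.005, -0.009]
contact_force: [-10.0, 2.5, 9.3]
opening: 0.408
```

```bash
python3 -c "
from h import *
rel()"
```

```text
t 15.20 pos [583.2  20.   49.7] ty yaw -15.96 z [-0.0184  0.0079 -0.9998] F [-10.    2.5   9.3] M [ 0.4   1.95 -0.05] op 0.408 q [-0.14  0.31  1.91  0.01  0.94  0.13]
charger x 21.8 y 1.1  bottom z 12.5 Fx -10.3 Fy -0.4 Fz 9.3 yawerr -0.03 tiltfix wx -0.46 wy -1.06 deg
```

Emit:
{"fn": "jog_arm", "kwargs": {
  "targets": "1.9 -0.5 0.2 -0.4 -1.2 0 -1;1.9 -0.5 0.2 -0.3 -0.8 0 -1"
}}

```text
time: 15.37
eef_pos: [0.5829, 0.0203, 0.0492]
tcp_rot: [0.798, 0.602, 0.001, 0.002]
contact_force: [-7.4, 3.0, 6.5]
opening: 0.408
```

```bash
python3 -c "
from h import *
rel()"
```

```text
t 15.37 pos [582.9  20.3  49.2] ty yaw -15.97 z [ 0.0046 -0.0016 -1.    ] F [-7.4  3.   6.5] M [ 0.43  1.77 -0.05] op 0.408 q [-0.14  0.3   1.92 -0.    0.91  0.14]
charger x 21.5 y 1.2  bottom z 12.0 Fx -7.9 Fy 0.8 Fz 6.5 yawerr -0.01 tiltfix wx 0.09 wy 0.26 deg
```

Emit:
{"fn": "jog_arm", "kwargs": {
  "targets": "1.9 -0.5 0.2 -0.3 -1.0 0 -1;1.9 -0.5 0.2 -0.3 -1.0 0 -1"
}}

```text
time: 15.53
eef_pos: [0.5823, 0.0204, 0.0496]
tcp_rot: [0.798, 0.602, 0.007, 0.012]
contact_force: [-8.7, 2.4, 8.8]
opening: 0.408
```

```bash
python3 -c "
from h import *
rel()"
```

```text
t 15.53 pos [582.3  20.4  49.6] ty yaw -15.96 z [ 0.0258 -0.0099 -0.9996] F [-8.7  2.4  8.8] M [0.46 2.24 0.02] op 0.408 q [-0.14  0.29  1.94 -0.01  0.89  0.15]
charger x 20.8 y 1.2  bottom z 12.4 Fx -9.0 Fy -0.1 Fz 8.8 yawerr -0.02 tiltfix wx 0.57 wy 1.48 deg
```

Emit:
{"fn": "jog_arm", "kwargs": {
  "targets": "1.9 -0.5 0.5 0.4 1.0 0 -1;2.9 -0.8 1.0 0 0 0 -1"
}}

```text
time: 15.7
eef_pos: [0.583, 0.0202, 0.05]
tcp_rot: [0.798, 0.602, -0.001, 0.0]
contact_force: [-7.1, 1.5, 1.6]
opening: 0.407
```

```bash
python3 -c "
from h import *
rel()"
```

```text
t 15.70 pos [583.   20.2  50. ] ty yaw -15.91 z [-0.0013 -0.0016 -1.    ] F [-7.1  1.5  1.6] M [ 0.43  1.53 -0.02] op 0.407 q [-0.14  0.3   1.92 -0.    0.92  0.14]
charger x 21.5 y 1.1  bottom z 12.8 Fx -7.3 Fy -0.5 Fz 1.6 yawerr -0.08 tiltfix wx 0.09 wy -0.08 deg
```

Emit:
{"fn": "jog_arm", "kwargs": {
  "targets": "2.9 -0.8 1 0 -0.3 0 -1;2.9 -0.8 1 0 -0.3 0 -1"
}}

```text
time: 15.87
eef_pos: [0.5834, 0.02, 0.05]
tcp_rot: [0.798, 0.602, -0.002, -0.003]
contact_force: [-8.1, 1.8, 4.4]
opening: 0.409
```

```bash
python3 -c "
from h import *
rel()"
```

```text
t 15.87 pos [583.4  20.   50. ] ty yaw -15.91 z [-0.0062  0.0016 -1.    ] F [-8.1  1.8  4.4] M [0.47 1.73 0.01] op 0.409 q [-0.14  0.31  1.92  0.    0.93  0.14]
charger x 22.0 y 1.1  bottom z 12.8 Fx -8.3 Fy -0.5 Fz 4.4 yawerr -0.08 tiltfix wx -0.09 wy -0.35 deg
```

```bash
python3 -c "
from h import *
for n in('wrist','side'):
  p=read_camera(n);a=p['pixels'];cv2.imwrite('pics/%s12.png'%n,cv2.resize(a[170:340,150:420],None,fx=2.9,fy=2.9,interpolation=cv2.INTER_CUBIC) if n=='wrist' else cv2.resize(a[130:270,140:300],None,fx=4,fy=4,interpolation=cv2.INTER_CUBIC))
"
```

```text
(no output)
```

View pics/wrist12.png

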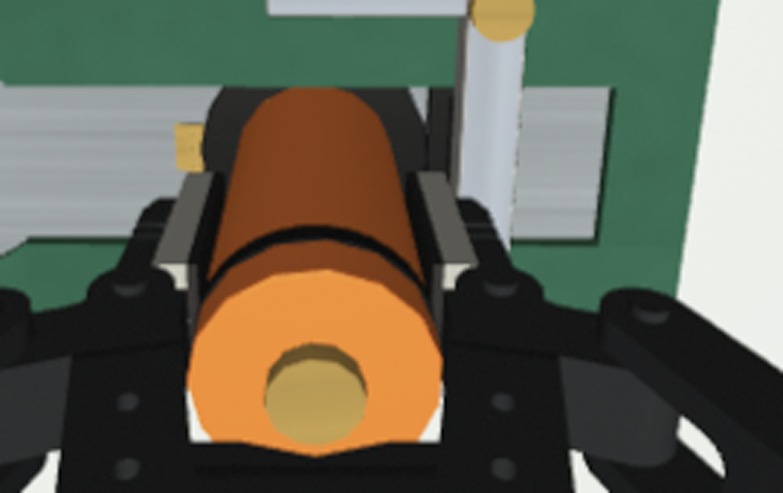

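View pics/side12.png

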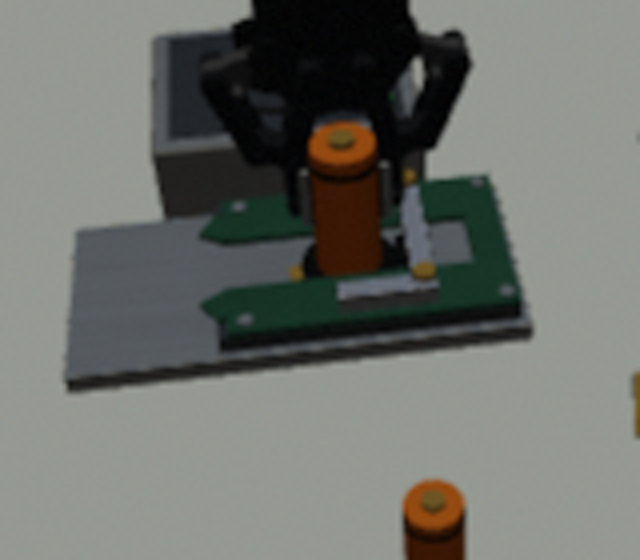

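Emit:
{"fn": "jog_arm", "kwargs": {
  "targets": "3.8 -1.1 1 -0.1 -0.6 0 -1;3.8 -1.1 1 -0.1 -0.6 0 -1",
  "force": 100
}}

```text
time: 16.13
eef_pos: [0.5835, 0.0201, 0.0495]
tcp_rot: [0.798, 0.602, -0.002, -0.003]
contact_force: [-12.2, 3.5, 9.5]
opening: 0.403
```

```bash
python3 -c "
from h import *
rel()"
```

```text
t 16.13 pos [583.5  20.1  49.5] ty yaw -15.91 z [-0.0066  0.0029 -1.    ] F [-12.2   3.5   9.5] M [ 0.5   2.35 -0.03] op 0.403 q [-0.14  0.31  1.92  0.    0.93  0.14]
charger x 22.0 y 1.2  bottom z 12.3 Fx -12.7 Fy 0.0 Fz 9.5 yawerr -0.08 tiltfix wx -0.17 wy -0.38 deg
```

Emit:
{"fn": "jog_arm", "kwargs": {
  "targets": "4.3 -1.2 1 -0.1 -0.6 0 -1;4.3 -1.2 1 -0.1 -0.6 0 -1"
}}

```text
time: 16.3
eef_pos: [0.5836, 0.02, 0.0496]
tcp_rot: [0.798, 0.603, -0.003, -0.005]
contact_force: [-12.5, 3.3, 9.1]
opening: 0.397
```

```bash
python3 -c "
from h import *
rel()"
```

```text
t 16.30 pos [583.6  20.   49.6] ty yaw -15.89 z [-0.01    0.004  -0.9999] F [-12.5   3.3   9.1] M [ 0.47  2.39 -0.1 ] op 0.397 q [-0.14  0.31  1.91  0.    0.93  0.13]
charger x 22.2 y 1.2  bottom z 12.4 Fx -12.9 Fy -0.3 Fz 9.1 yawerr -0.10 tiltfix wx -0.23 wy -0.58 deg
```

Emit:
{"fn": "jog_arm", "kwargs": {
  "targets": "4.3 -1.2 2 -0.1 -0.6 0 -1;4.3 -1.2 2 -0.1 -0.6 0 -1"
}}

```text
time: 16.47
eef_pos: [0.5836, 0.0199, 0.0497]
tcp_rot: [0.798, 0.603, -0.003, -0.006]
contact_force: [-10.3, 3.3, 2.4]
opening: 0.405
```

```bash
python3 -c "
from h import *
rel()"
```

```text
t 16.47 pos [583.6  19.9  49.7] ty yaw -15.87 z [-0.0119  0.005  -0.9999] F [-10.3   3.3   2.4] M [ 0.6   1.88 -0.05] op 0.405 q [-0.14  0.31  1.91  0.    0.93  0.13]
charger x 22.2 y 1.1  bottom z 12.5 Fx -10.9 Fy 0.3 Fz 2.4 yawerr -0.11 tiltfix wx -0.29 wy -0.68 deg
```

Emit:
{"fn": "jog_arm", "kwargs": {
  "targets": "4.8 -1.4 2 -0.2 -0.8 0 -1;4.8 -1.4 2 -0.2 -0.8 0 -1"
}}

```text
time: 16.63
eef_pos: [0.5836, 0.02, 0.0496]
tcp_rot: [0.798, 0.603, -0.003, -0.005]
contact_force: [-11.2, 2.7, 4.2]
opening: 0.399
```

```bash
python3 -c "
from h import *
rel()
p=read_camera('wrist');a=p['pixels'];cv2.imwrite('pics/w13.png',cv2.resize(a[170:340,150:420],None,fx=2.9,fy=2.9,interpolation=cv2.INTER_CUBIC))"
```

```text
t 16.63 pos [583.6  20.   49.6] ty yaw -15.88 z [-0.0104  0.004  -0.9999] F [-11.2   2.7   4.2] M [ 0.67  2.29 -0.03] op 0.399 q [-0.14  0.31  1.91  0.    0.93  0.13]
charger x 22.2 y 1.1  bottom z 12.4 Fx -11.6 Fy -0.5 Fz 4.2 yawerr -0.10 tiltfix wx -0.23 wy -0.59 deg
```

View pics/w13.png

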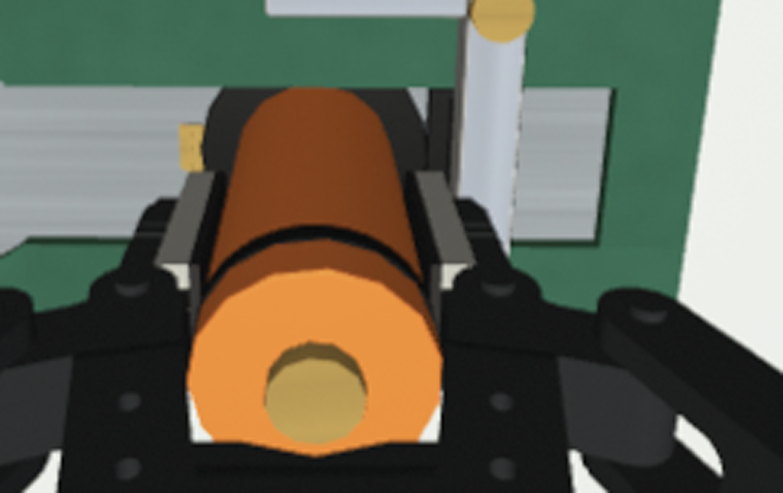

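Emit:
{"fn": "jog_arm", "kwargs": {
  "targets": "5.8 -1.6 2 -0.2 -0.8 0 -1;5.8 -1.6 2 -0.2 -0.8 0 -1"
}}

```text
time: 16.85
eef_pos: [0.5838, 0.02, 0.0497]
tcp_rot: [0.798, 0.603, -0.005, -0.006]
contact_force: [-14.0, 3.5, 7.8]
opening: 0.401
```

```bash
python3 -c "
from h import *
rel()"
```

```text
t 16.85 pos [583.8  20.   49.7] ty yaw -15.88 z [-0.0143  0.0034 -0.9999] F [-14.    3.5   7.8] M [ 0.71  2.76 -0.03] op 0.401 q [-0.14  0.31  1.91  0.    0.94  0.14]
charger x 22.4 y 1.2  bottom z 12.5 Fx -14.4 Fy -0.4 Fz 7.8 yawerr -0.11 tiltfix wx -0.20 wy -0.82 deg
```

Emit:
{"fn": "jog_arm", "kwargs": {
  "targets": "6.4 -1.8 2 -0.2 -0.8 0 -1;6.4 -1.8 2 -0.2 -0.8 0 -1"
}}

```text
time: 17.02
eef_pos: [0.5841, 0.0199, 0.0498]
tcp_rot: [0.798, 0.603, -0.008, -0.008]
contact_force: [-15.6, 3.6, 8.8]
opening: 0.4
```

```bash
python3 -c "
from h import *
rel()
p=read_camera('wrist');a=p['pixels'];cv2.imwrite('pics/w14.png',cv2.resize(a[170:340,150:420],None,fx=2.9,fy=2.9,interpolation=cv2.INTER_CUBIC))"
```

```text
t 17.02 pos [584.1  19.9  49.8] ty yaw -15.87 z [-0.0217  0.0036 -0.9998] F [-15.6   3.6   8.8] M [ 0.85  2.96 -0.1 ] op 0.400 q [-0.14  0.32  1.9   0.    0.94  0.14]
charger x 22.7 y 1.2  bottom z 12.6 Fx -16.0 Fy -0.8 Fz 8.8 yawerr -0.11 tiltfix wx -0.21 wy -1.24 deg
```

View pics/w14.png

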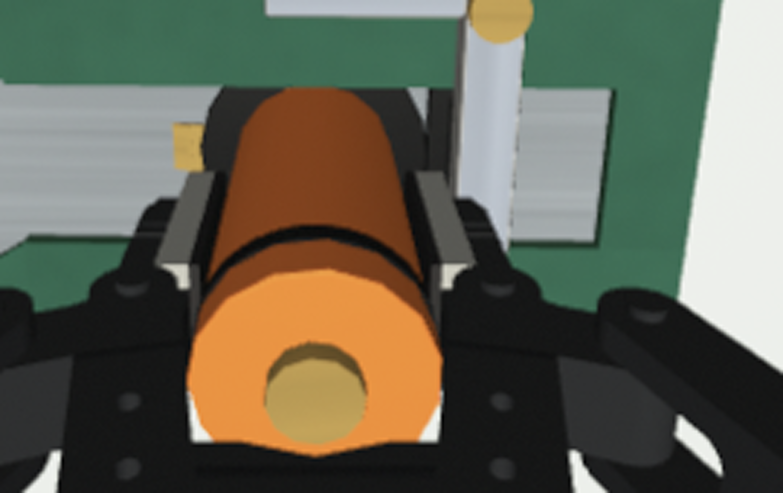

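Emit:
{"fn": "jog_arm", "kwargs": {
  "targets": "5.3 -1.5 3.5 -0.4 -1.6 0 -1;5.3 -1.5 3 -0.3 -1.2 0 -1"
}}

```text
time: 17.23
eef_pos: [0.5837, 0.0199, 0.0494]
tcp_rot: [0.798, 0.603, -0.001, 0.001]
contact_force: [-9.9, 3.8, 1.9]
opening: 0.398
```

```bash
python3 -c "
from h import *
rel()"
```

```text
t 17.23 pos [583.7  19.9  49.4] ty yaw -15.88 z [-9.0e-04 -2.5e-03 -1.0e+00] F [-9.9  3.8  1.9] M [ 0.75  2.01 -0.06] op 0.398 q [-0.14  0.31  1.92 -0.    0.92  0.14]
charger x 22.3 y 1.1  bottom z 12.2 Fx -10.5 Fy 0.9 Fz 1.9 yawerr -0.10 tiltfix wx 0.15 wy -0.05 deg
```

Emit:
{"fn": "jog_arm", "kwargs": {
  "targets": "5.8 -1.6 3 -0.3 -1.2 0 -1;5.8 -1.6 3 -0.3 -1.2 0 -1"
}}

```text
time: 17.4
eef_pos: [0.5834, 0.0201, 0.0494]
tcp_rot: [0.798, 0.603, 0.002, 0.005]
contact_force: [-11.0, 3.1, 3.7]
opening: 0.403
```

```bash
python3 -c "
from h import *
rel()"
```

```text
t 17.40 pos [583.4  20.1  49.4] ty yaw -15.88 z [ 0.0097 -0.0063 -0.9999] F [-11.    3.1   3.7] M [ 0.8   2.72 -0.04] op 0.403 q [-0.14  0.3   1.93 -0.01  0.91  0.14]
charger x 22.0 y 1.2  bottom z 12.2 Fx -11.4 Fy -0.0 Fz 3.7 yawerr -0.10 tiltfix wx 0.36 wy 0.56 deg
```

Emit:
{"fn": "jog_arm", "kwargs": {
  "targets": "6.5 -1.8 3 0.1 -0.4 0 -1;6.5 -1.8 3 0 -0.7 0 -1"
}}

```text
time: 17.57
eef_pos: [0.5841, 0.0198, 0.0495]
tcp_rot: [0.798, 0.603, -0.001, -0.002]
contact_force: [-13.0, 3.0, 5.7]
opening: 0.397
```

```bash
python3 -c "
from h import *
rel()"
```

```text
t 17.57 pos [584.1  19.8  49.5] ty yaw -15.85 z [-0.0035  0.0018 -1.    ] F [-13.    3.    5.7] M [ 0.7   2.59 -0.01] op 0.397 q [-0.14  0.31  1.92  0.    0.92  0.14]
charger x 22.7 y 1.1  bottom z 12.3 Fx -13.3 Fy -0.7 Fz 5.7 yawerr -0.13 tiltfix wx -0.11 wy -0.20 deg
```

Emit:
{"fn": "jog_arm", "kwargs": {
  "targets": "7 -2 3 0 -0.9 0 -1;7 -2 3 0 -0.9 0 -1"
}}

```text
time: 17.73
eef_pos: [0.5845, 0.0195, 0.0497]
tcp_rot: [0.798, 0.603, -0.001, -0.007]
contact_force: [-14.1, 3.6, 4.5]
opening: 0.401
```

```bash
python3 -c "
from h import *
rel()
p=read_camera('wrist');a=p['pixels'];cv2.imwrite('pics/w15.png',cv2.resize(a[170:340,150:420],None,fx=2.9,fy=2.9,interpolation=cv2.INTER_CUBIC))"
```

```text
t 17.73 pos [584.5  19.5  49.7] ty yaw -15.84 z [-0.01    0.0097 -0.9999] F [-14.1   3.6   4.5] M [ 0.77  2.92 -0.02] op 0.401 q [-0.14  0.31  1.91  0.01  0.93  0.13]
charger x 23.1 y 0.9  bottom z 12.5 Fx -14.6 Fy -0.4 Fz 4.5 yawerr -0.15 tiltfix wx -0.56 wy -0.57 deg
```

View pics/w15.png

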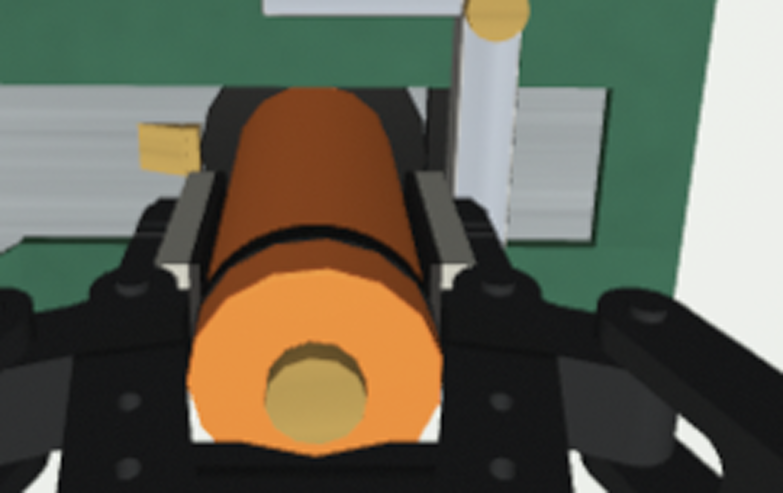

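Emit:
{"fn": "jog_arm", "kwargs": {
  "targets": "0 0 0 0 0 0 -1;-0.8 0.2 0 0 -0.2 0 -1;0 0 0 0 0 0 -1"
}}

```text
time: 18.03
eef_pos: [0.5834, 0.0197, 0.0496]
tcp_rot: [0.797, 0.603, 0.001, -0.005]
contact_force: [-3.3, 1.1, 1.5]
opening: 0.402
```

```bash
python3 -c "
from h import *
rel()
p=read_camera('wrist');a=p['pixels'];cv2.imwrite('pics/w16.png',cv2.resize(a[170:340,150:420],None,fx=2.9,fy=2.9,interpolation=cv2.INTER_CUBIC))"
```

```text
t 18.03 pos [583.4  19.7  49.6] ty yaw -15.77 z [-0.0055  0.0089 -0.9999] F [-3.3  1.1  1.5] M [ 0.12  0.63 -0.04] op 0.402 q [-0.14  0.31  1.92  0.01  0.93  0.13]
charger x 22.1 y 0.8  bottom z 12.4 Fx -3.5 Fy 0.1 Fz 1.5 yawerr -0.21 tiltfix wx -0.51 wy -0.31 deg
```

View pics/w16.png

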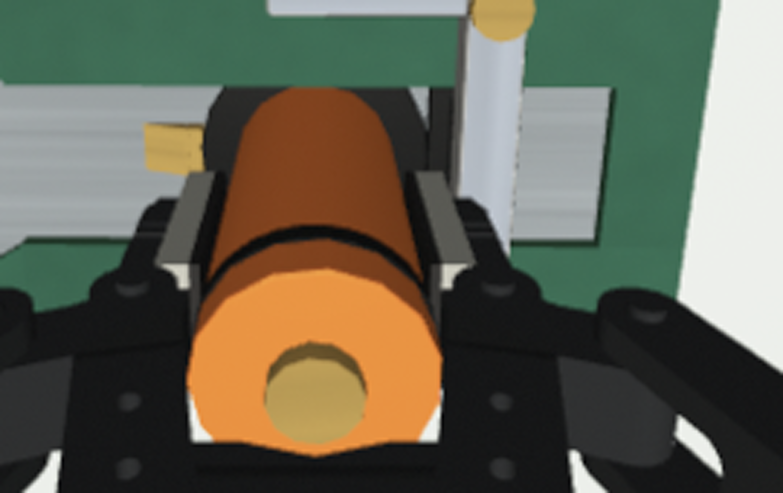

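Emit:
{"fn": "jog_arm", "kwargs": {
  "targets": "0 0 0.2 -0.4 -0.3 0 -1;0 0 0 0 0 0 -1",
  "force": 20
}}

```text
time: 18.25
eef_pos: [0.5833, 0.02, 0.0495]
tcp_rot: [0.798, 0.603, 0.001, -0.001]
contact_force: [-3.0, 1.0, 2.1]
opening: 0.401
```

Emit:
{"fn": "jog_arm", "kwargs": {
  "targets": "0 0 0 0 0 0 0.4;0 0 0 0 0 0 0.4;0 0 0 0 0 0 0.4;0 0 0 0 0 0 0.4;0 0 0 0 0 0 0.4;0 0 0 0 0 0 0.4"
}}

```text
time: 18.75
eef_pos: [0.5883, 0.0184, 0.0512]
tcp_rot: [0.798, 0.603, 0.005, 0.004]
contact_force: [0.3, 0.4, 0.4]
opening: 0.703
```

```bash
python3 -c "
from h import *
rel()
p=read_camera('wrist');a=p['pixels'];cv2.imwrite('pics/w17.png',cv2.resize(a[170:340,150:420],None,fx=2.9,fy=2.9,interpolation=cv2.INTER_CUBIC))"
```

```text
t 18.75 pos [588.3  18.4  51.2] ty yaw -15.81 z [ 1.290e-02 -8.000e-04 -9.999e-01] F [0.3 0.4 0.4] M [ 0.03 -0.02 -0.01] op 0.703 q [-0.14  0.3   1.91  0.    0.91  0.13]
charger x 27.1 y 0.9  bottom z 14.0 Fx 0.2 Fy 0.5 Fz 0.4 yawerr -0.17 tiltfix wx 0.04 wy 0.74 deg
```

View pics/w17.png

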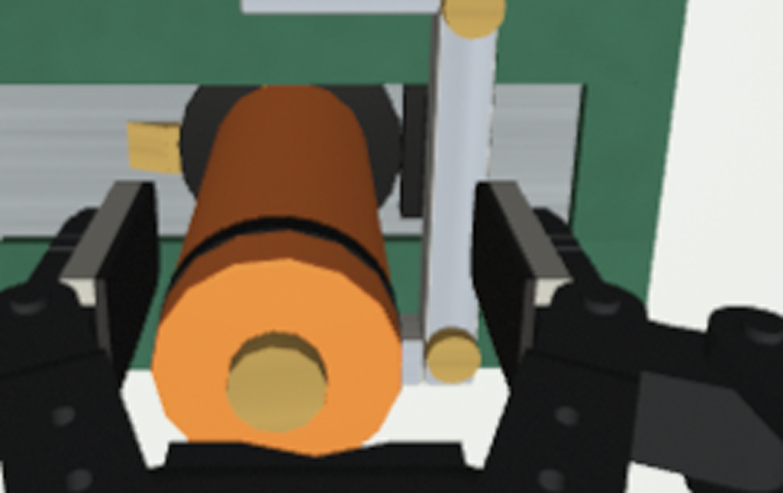

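Emit:
{"fn": "jog_arm", "kwargs": {
  "targets": "-2.5 0.7 0 0 0 0 0.7;-2 0.5 0 0 0 0 0.7;0 0 5 0 0 0 0.7;0 0 12 0 0 0 0.7;0 0 15 0 0 0 0.7;0 0 20 0 0 0 0.7;0 0 20 0 0 0 0.7;0 0 20 0 0 0 0.7;0 0 0 0 0 0 0.7"
}}

```text
time: 19.55
eef_pos: [0.5818, 0.02, 0.1505]
tcp_rot: [0.798, 0.603, 0.005, 0.004]
contact_force: [1.7, -0.4, 0.9]
opening: 0.849
```

```bash
python3 -c "
from h import *
rel()
p=read_camera('wrist');a=p['pixels'];cv2.imwrite('pics/w18.png',a)
p=read_camera('side');a=p['pixels'];cv2.imwrite('pics/s18.png',cv2.resize(a[130:270,140:300],None,fx=4,fy=4,interpolation=cv2.INTER_CUBIC))"
```

```text
t 19.55 pos [581.8  20.  150.5] ty yaw -15.81 z [ 1.190e-02 -7.000e-04 -9.999e-01] F [ 1.7 -0.4  0.9] M [ 0.03 -0.   -0.  ] op 0.849 q [-0.14  0.16  1.88  0.    1.09  0.14]
charger x 20.5 y 0.6  bottom z 113.3 Fx 1.7 Fy 0.1 Fz 0.9 yawerr -0.17 tiltfix wx 0.04 wy 0.68 deg
```

View pics/w18.png

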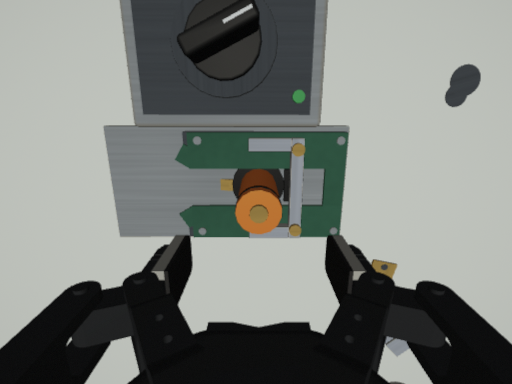

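View pics/s18.png

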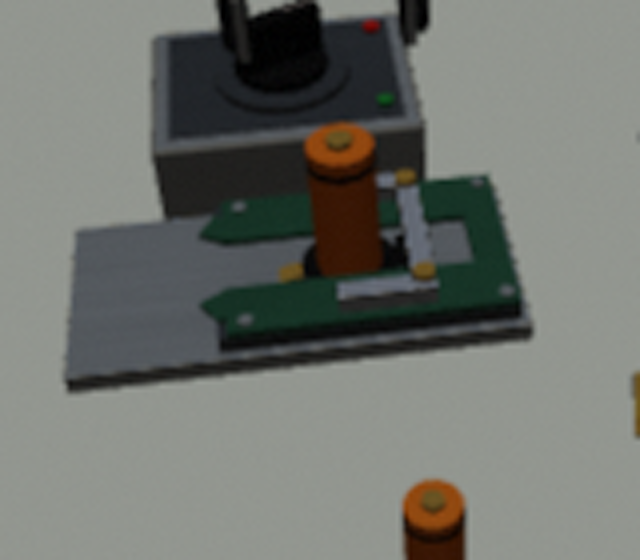

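```bash
python3 -c "
from h import *
from fit import L
t=[.56198,.02502,-.27896]
p=read_camera('wrist');a=p['pixels'];cv2.imwrite('pics/w19.png',cv2.resize(a[150:220,200:310],None,fx=7,fy=7,interpolation=cv2.INTER_CUBIC))
for uv,z in(((221,184.5),.0155),((233,184.5),.0155),((284.5,184),.0155),((258.7,214),.102),((222,180),.014)): print(uv,(L(t,at_z(p,uv,z))*1000).round(1))
"
```

```text
(221, 184.5) [-18.4   1.1]
(233, 184.5) [-6.1  1.1]
(284.5, 184) [46.8  1.8]
(258.7, 214) [19.6  1.5]
(222, 180) [-17.4   5.5]
```

View pics/w19.png

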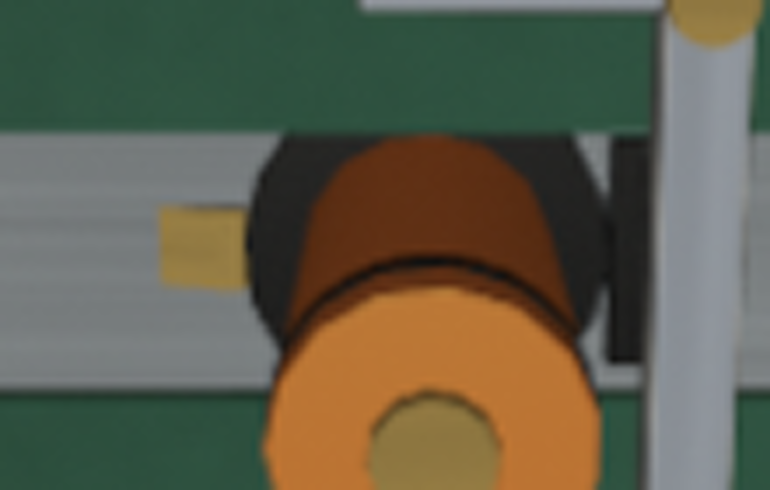

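```bash
python3 -c "
from h import *
from fit import L,f
t=[.56198,.02502,-.27896]
z=np.load('wrist7.npz');p={k:z[k] for k in z.files}
for c,zz in(((363,218),.012),((409,218),.016),((404,218),.016)): print(c,(L(t,at_z(p,f(c),zz))*1000).round(1))
p=read_camera('wrist')
for u,zz in((200+160/7,.012),(200+247/7,.017),(200+247/7,.012)): print(u,(L(t,at_z(p,(u,185),zz))*1000).round(1))
a=p['pixels'][172:198,215:245];cv2.imwrite('pics/w20.png',cv2.convertScaleAbs(cv2.resize(a,None,fx=20,fy=20,interpolation=cv2.INTER_CUBIC),alpha=1.5))
"
```

```text
(363, 218) [-19.5   0.9]
(409, 218) [-4.1 -0.1]
(404, 218) [-5.8 -0. ]
222.85714285714286 [-18.2  -0.1]
235.28571428571428 [-5.   1.2]
235.28571428571428 [-5.4 -0.1]
```

View pics/w20.png

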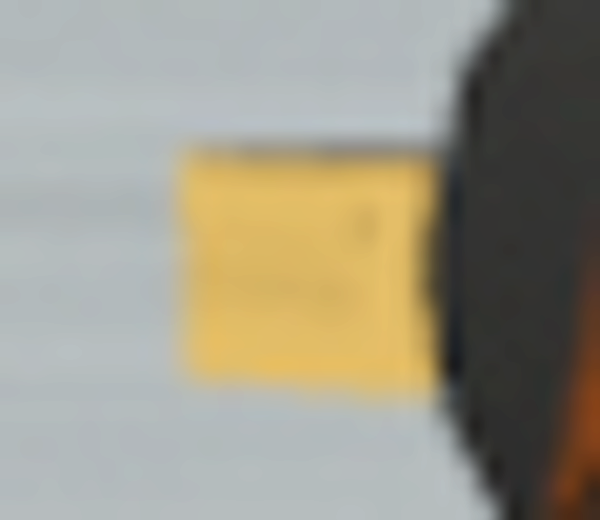

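```bash
python3 -c "
from h import *
st();print(sign_off())"
```

```text
t 19.75 pos [578.1  20.4 143.6] ty yaw -15.81 z [ 8.e-04  8.e-04 -1.e+00] F [ 0.6  0.3 -0.2] M [ 0.   -0.04 -0.04] op 0.853 q [-0.14  0.16  1.89  0.    1.09  0.14]
the job is handed in; nothing more can be done
None
```

The middle-sized pack is in the charger with the brass latch up behind its flange. It was released and handed in at 19.75 s.

- **How it went:** I gripped the pack by its barrel, set it down upright on the apron and slid it along the slot with the flange under the plate. I then pressed it against the stop in small steps. The wrist force along the slot reached about 16 N, including friction on the deck, and the latch popped up at about 14.6 N. I then eased off and let go. While pressing, the tool leaned by up to about 1.6°; I levelled it before letting go.

- **Checks that agree:**
  - After release and lift-off the pack stands upright, with its flange between the latch and the stop.
  - The latch shows 12 to 13 mm long. Just before it popped, about half that was visible.
  - The force reading was about 0 once the fingers were open and clear.

- **What is less certain:**
  - The front edge of the latch measured about 1 mm off its original place, which is within the camera error. At worst it means the latch sits about 0.3 mm below fully up, against the 2 mm limit.
  - I had no direct reading of the latch or the stop, so the lock is judged from the camera images and the force readings.
  - When the fingers opened, the arm sprang forward about 5 mm. The fingers did not touch the pack in the picture taken after they opened.
  - I did not check separately that the knob, tag, clip and lens are exactly where they were. The arm did not go near the tag, clip or lens, and it passed above and beside the knob.

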